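# Clear and load a film processor, then shut its drain

### The arm

A 6-joint arm with a two-finger parallel gripper is mounted at the origin on the work surface. World frame = base frame: x ahead of the robot, y to its left, z up, the work surface at z = 0. Lengths are in m, angles in rad, forces in N, time in s.
With the tool pointing down it reaches from about 0.275 to 0.85 m from the base axis. Payload 5.2 kg.
Tool frame: the origin (TCP) lies at the very end of the fingers, on their centre line; the grasp point (between the pads) lies 19 mm behind it (grip_point_offset is the distance from the TCP to the grasp point, in m); z points along the fingers, y is the line along which they close (so a half turn about z gives the same grasp; the last joint's range is limited). The gripper opens to 85 mm and grips with 20 to 120 N. Pads are 22 mm wide; open, the fingers measure 114 mm over their backs; the gripper's body (76 mm by 85 mm) begins 54 mm behind the grasp point. The pads swing forward as they close: fully open they stand 13 mm farther back than shut.
Start: joints at [-1.387, 0.259, 1.535, -0, 1.348, -0.203], TCP at [0.207, -0.509, 0.231] pointing down, gripper open.
Joint ranges: [-3.14, 3.14], [-0.91, 2.08], [0.19, 2.58], [-1.22, 4.36], [0.22, 2.71], [-3.12, 3.12]. Speed limits (rad/s): [2.57, 2.57, 3.14, 3.14, 3.14, 3.14].

### API

Orientations are given as a unit quaternion [x, y, z, w].
In Python, from plant import get_obs, camera, calibration, finish_job, masks_of, spot_point, grip_point_offset gives the robot as it stands.
- The arm moves only by the shell command python3 -m handwheel 'ROWS' [FORCE]. ROWS is a JSON object of lists of equal length, an entry for each row: "dp": the shift along the tool's x, y, z in cm, a list of three; "turn": the turn, a rotation vector about the tool's x, y, z in degrees, a list of three; "claw": the opening in per cent of the stroke, from 0 (shut) to 100 (fully open). In form: {"dp": [[dx, dy, dz], ...], "turn": [[rx, ry, rz], ...], "claw": [claw, ...]}. A call has 1 to 12 rows; each row is the pose to reach, as a shift and turn from the pose commanded when the call began, along the tool's axes at that moment; what a row does not reach only later rows make up. A row lasts 1/10 s, in which the tool goes at most 50 mm and 8.59 degrees, less where a joint would pass 70% of its speed; a pose out of reach is approached as far as the arm can. A call with a gripper value outside its range is refused whole. The fingers move at their own pace and stop on an object; FORCE is the grip in N (left out, the last holds). Time passes only in rows, so rows that repeat a pose let the fingers close. It gives the time, the measured TCP pose, the force, the opening and the grip force at its end, in the units of the state.
- get_obs(): the state, without advancing time (a new reading comes with each control period).
- camera(name): name is "scene" or "side" or "wrist"; returns the picture (400x640x3 uint8, blue, green, red); there is no depth.
- calibration(name): a dict with "fx", "fy", "cx", "cy" (pixels), "R" (3x3) and "t" (3): a world point X has camera coordinates R X + t; the wrist camera has in their place "T_tool_cam" (4x4, takes a point from camera to tool coordinates, whose origin is the TCP and whose axes are the flange's). Camera axes: x right, y down, z forward; pixel columns grow to the right and rows downward; lengths in m; the calibration is good to about 2 mm. A picture is of the moment at which its call begins: read the wrist's pose just before it. calibration takes no time and is no camera call.
- finish_job(): hands the job in; it is judged then, once.
Trained networks look in the newest picture that a camera, given by its name, has taken for a name from the list of things; names that differ only in an ending like _2 or _b are one class to them, and where a whole thing is asked for, a point or a joint stands for the part that bears it (a point fixed in the world has none). Each returns a list of dicts, best first, with "score" (0 to 1); they miss things now and then, are a little off and sometimes report something else, mostly with a low value. They report only what shows in the picture. A call takes as long as a camera call.
- masks_of(thing, camera): "mask" (400x640 bool, what is visible of it) and "rect" ([left, top, right, bottom] in pixels, round what is visible of it).
- spot_point(thing, camera): "location" ([column, row] in pixels: a listed point, or the origin of a listed thing).
The state is a dict: "clock": time; "joints": joint angles; "joint_velocities": joint speeds; "joint_torque": joint torques, N m; "eef_pos": TCP position; "tcp_rot": TCP orientation; "ft_force": force on the tool from outside, world axes, zero at the start; "torque": the same for the moment, N m; "opening": finger opening in m; "grip_force": force on a finger pad.
Only numpy, scipy, OpenCV 4.12 (cv2) and the standard library are available. Lean on these libraries where they do the work, as an engineer would, in place of code of your own. Each camera call takes 0.05 s, during which the arm holds its last target. There are 200 camera calls.

### The job

Get the film processor ready for filling: taking the red, yellow and blue wells in that order, feel down to the bottom of each of the three with the fingertips for an old bottle cap left inside, before any bottle goes into that well. Put every cap you find into the white reject dish, and stand each chemistry bottle that is there fully home in the well of its colour. Last, fit the orange drain handle fully down onto the square drain stem and turn it clockwise until the drain is shut, leaving it on the stem and the other things on the table where they are.

Things in the scene. Friction and masses are not known exactly. Their poses are not given: they have to be found in the camera images.
- processor: grey tabletop film processor, does not move. Origin on the table under the middle of its deck; x to the rear, y along the wells towards red. Deck 132 mm (x) by 380 mm (y), top 52 mm above the table; behind it trough (60 mm high), drum (75 mm) and, at the red end, drive head (84 mm). Three wells open upward in the deck, 90 mm apart along y, each with a colour patch in front.
- well_red: the red well, at y = +125 mm of the processor. Origin at the middle of its white floor, 12 mm above the table, 40 mm below the deck; axes as the processor's. Inside 92 mm (x) by 56 mm (y), straight-walled. An old cap may stand on the floor within 9 mm of the middle: closed fingertips lowered in the middle stop on the floor if it is empty, 20 mm higher on a cap.
- well_yellow: the yellow well, at y = +35 mm of the processor. Origin at the middle of its white floor, 12 mm above the table, 40 mm below the deck; axes as the processor's. Inside 92 mm (x) by 56 mm (y), straight-walled. An old cap may stand on the floor within 9 mm of the middle: closed fingertips lowered in the middle stop on the floor if it is empty, 20 mm higher on a cap.
- well_blue: the blue well, at y = -55 mm of the processor. Origin at the middle of its white floor, 12 mm above the table, 40 mm below the deck; axes as the processor's. Inside 92 mm (x) by 56 mm (y), straight-walled. An old cap may stand on the floor within 9 mm of the middle: closed fingertips lowered in the middle stop on the floor if it is empty, 20 mm higher on a cap.
- cap_a: old black screw cap with an orange spot on top, left standing upright in one of the wells: cylinder 26 mm across, 20 mm high, 15 g; origin at the middle of its underside, z up. One or two of the three caps are present, the wells vary. It is reached inside a well with the fingers closing along the well's long side (x).
- cap_b: old black screw cap with an orange spot on top, left standing upright in one of the wells: cylinder 26 mm across, 20 mm high, 15 g; origin at the middle of its underside, z up. One or two of the three caps are present, the wells vary. It is reached inside a well with the fingers closing along the well's long side (x).
- cap_c: old black screw cap with an orange spot on top, left standing upright in one of the wells: cylinder 26 mm across, 20 mm high, 15 g; origin at the middle of its underside, z up. One or two of the three caps are present, the wells vary. It is reached inside a well with the fingers closing along the well's long side (x).
- bottle_red: flat white bottle, red label and cap, upright at the robot's left; two or three bottles are present. Body 86 mm (x) by 50 mm (y), 78 mm high, foot bevelled 3 mm; round cap 32 mm across from 82 to 104 mm. Origin at the middle of its underside, z up; a half turn makes no difference. 0.22 to 0.42 kg. Fits its well with 3 mm play a side; home, its origin is at the well floor.
- bottle_yellow: flat white bottle, yellow label and cap, upright at the robot's left; two or three bottles are present. Body 86 mm (x) by 50 mm (y), 78 mm high, foot bevelled 3 mm; round cap 32 mm across from 82 to 104 mm. Origin at the middle of its underside, z up; a half turn makes no difference. 0.22 to 0.42 kg. Fits its well with 3 mm play a side; home, its origin is at the well floor.
- bottle_blue: flat white bottle, blue label and cap, upright at the robot's left; two or three bottles are present. Body 86 mm (x) by 50 mm (y), 78 mm high, foot bevelled 3 mm; round cap 32 mm across from 82 to 104 mm. Origin at the middle of its underside, z up; a half turn makes no difference. 0.22 to 0.42 kg. Fits its well with 3 mm play a side; home, its origin is at the well floor.
- dish: white reject dish for old caps, fixed, 150 mm (x) by 120 mm (y), walls 22 mm high and 4 mm thick, floor 4 mm thick. Origin on the table under its middle.
- handle: drain handle standing on the table: black skirt 44 mm across, 26 mm high, with an upright orange wing on top, 48 mm long (x), 12 mm thick (y), its top 52 mm above the underside. A square bore, 14 mm wide, flats parallel to x and y, 22 mm deep, opens in the underside. Origin at the middle of the underside, z up. 90 g.
- stem_seat (a point): foot of the brass square drain stem, on its axis, on the gland where the handle's underside comes to rest; 62 mm above the table, at x = 0, y = -140 mm of the processor. The stem rises from here: 12 mm square for 15 mm, then a 5 mm cone, flats along this point's x and y (they turn with it). The handle fits in any of four quarter turns and should rest within 1 mm of here.
- drain_stem (a joint): turn of the drain stem, rad: 0 is fully open, 1.571 is shut, against a stop; it grows clockwise seen from above and stays where it is left (friction about 0.05 N m). It starts partly open, at 0.3 to 0.7. The handle has about 0.2 rad of play on the square.
- beaker: small glass beaker, 54 mm across, 65 mm high; a bystander, leave it where it is. Origin at the middle of its underside.
- dropper: small amber bottle, 38 mm across, 75 mm high; a bystander, leave it where it is. Origin at the middle of its underside.
- jar: glass jar with black lid, 68 mm across, 70 mm high; a bystander, leave it where it is. Origin at the middle of its underside.
- brush: brush lying on the table; a bystander, leave it where it is. Origin at the middle of its underside.
- timer: white kitchen timer, 60 by 70 mm, 38 mm high; a bystander, leave it where it is. Origin at the middle of its underside.
- film_reel: white plastic film reel, 66 mm across, 38 mm high; a bystander, leave it where it is. Origin at the middle of its underside.

How it is judged:
On the way, in this order (a step that is already met when the one before it is completed fails the run):
1. the fingers touch the bottom of the red well, or a cap lying in it ((contact force between the fingers and well_red above 0.5 N or (contact force between the fingers and cap_a above 0.5 N and horizontal distance between cap_a and well_red below 0.035 m and z of cap_a in the frame of well_red below 0.015 m) or (contact force between the fingers and cap_b above 0.5 N and horizontal distance between cap_b and well_red below 0.035 m and z of cap_b in the frame of well_red below 0.015 m) or (contact force between the fingers and cap_c above 0.5 N and horizontal distance between cap_c and well_red below 0.035 m and z of cap_c in the frame of well_red below 0.015 m))), for 0.05 s.
2. the fingers touch the bottom of the yellow well, or a cap lying in it ((contact force between the fingers and well_yellow above 0.5 N or (contact force between the fingers and cap_a above 0.5 N and horizontal distance between cap_a and well_yellow below 0.035 m and z of cap_a in the frame of well_yellow below 0.015 m) or (contact force between the fingers and cap_b above 0.5 N and horizontal distance between cap_b and well_yellow below 0.035 m and z of cap_b in the frame of well_yellow below 0.015 m) or (contact force between the fingers and cap_c above 0.5 N and horizontal distance between cap_c and well_yellow below 0.035 m and z of cap_c in the frame of well_yellow below 0.015 m))), for 0.05 s.
3. the fingers touch the bottom of the blue well, or a cap lying in it ((contact force between the fingers and well_blue above 0.5 N or (contact force between the fingers and cap_a above 0.5 N and horizontal distance between cap_a and well_blue below 0.035 m and z of cap_a in the frame of well_blue below 0.015 m) or (contact force between the fingers and cap_b above 0.5 N and horizontal distance between cap_b and well_blue below 0.035 m and z of cap_b in the frame of well_blue below 0.015 m) or (contact force between the fingers and cap_c above 0.5 N and horizontal distance between cap_c and well_blue below 0.035 m and z of cap_c in the frame of well_blue below 0.015 m))), for 0.05 s.
4. with every bottle home and every cap in the dish, the handle is fully down on the stem while the drain is still open (horizontal distance between bottle_red and well_red below 0.008 m and z of bottle_red in the frame of well_red below 0.005 m and angle between each of bottle_red, bottle_yellow, bottle_blue's own z axis and vertical below 0.08 rad and horizontal distance between bottle_yellow and well_yellow below 0.008 m and z of bottle_yellow in the frame of well_yellow below 0.005 m and horizontal distance between bottle_blue and well_blue below 0.008 m and z of bottle_blue in the frame of well_blue below 0.005 m and x of cap_a in the frame of dish between -0.073 and 0.073 m and y of cap_a in the frame of dish between -0.058 and 0.058 m and z of each of cap_a, cap_b, cap_c in the frame of dish below 0.035 m and x of cap_b in the frame of dish between -0.073 and 0.073 m and y of cap_b in the frame of dish between -0.058 and 0.058 m and x of cap_c in the frame of dish between -0.073 and 0.073 m and y of cap_c in the frame of dish between -0.058 and 0.058 m and horizontal distance between handle and stem_seat below 0.004 m and z of handle in the frame of stem_seat below 0.004 m and angle between handle's own z axis and vertical below 0.12 rad and value of joint drain_stem below 1.3 rad), for 0.1 s.
At the end, for the whole second after the job is handed in: bottles present in the wells of their colours (8 mm of centre, 5 mm of the floor, tilt under 0.08 rad), caps present in the dish, handle on the stem (4 mm of its axis and seat, tilt under 0.12 rad), drain stem past 1.42 rad, all at rest (horizontal distance between bottle_red and well_red below 0.008 m and z of bottle_red in the frame of well_red below 0.005 m and angle between each of bottle_red, bottle_yellow, bottle_blue's own z axis and vertical below 0.08 rad and horizontal distance between bottle_yellow and well_yellow below 0.008 m and z of bottle_yellow in the frame of well_yellow below 0.005 m and horizontal distance between bottle_blue and well_blue below 0.008 m and z of bottle_blue in the frame of well_blue below 0.005 m and x of cap_a in the frame of dish between -0.073 and 0.073 m and y of cap_a in the frame of dish between -0.058 and 0.058 m and z of each of cap_a, cap_b, cap_c in the frame of dish below 0.035 m and x of cap_b in the frame of dish between -0.073 and 0.073 m and y of cap_b in the frame of dish between -0.058 and 0.058 m and x of cap_c in the frame of dish between -0.073 and 0.073 m and y of cap_c in the frame of dish between -0.058 and 0.058 m and horizontal distance between handle and stem_seat below 0.004 m and z of handle in the frame of stem_seat below 0.004 m and angle between handle's own z axis and vertical below 0.12 rad and value of joint drain_stem above 1.42 rad and linear speed of each of handle, bottle_red, bottle_yellow, bottle_blue, cap_a, cap_b, cap_c below 0.02 m/s); the robot touches nothing.
It fails at once if one of the bystanders is moved by more than 5 cm (distance of any of beaker, dropper, jar, brush, timer, film_reel from where it was at the start of the episode above 0.05 m).
Of cap_a, cap_b, cap_c only 1 to 2 are there at a start; the rules pass over those that are not, and their reading is None.
Of bottle_red, bottle_yellow, bottle_blue only 2 to 3 are there at a start; the rules pass over those that are not, and their reading is None.
At some moment in a run one of bottle_red, bottle_yellow, bottle_blue, handle may be knocked a few centimetres aside while the robot is not near it.
Once in a run the grip may slacken for a moment while it holds something.
It also fails if it takes over 210 s, if anything falls off the work surface, if the arm or the gripper's body presses on something with over 40 N, if the wrist force passes 120 N, or if a joint passes its speed limit or range.

## Working session

There is one attempt and no reset: what is moved stays moved. The work goes in short steps, Python scripts to look and compute and a shell command to move; the robot and the scene stay as the last step left them, time stands still between calls to the robot, and variables do not carry over. Pictures are saved under pics/ and viewed, at most 14 in all, crops included, and the job is handed in when it is done.

```bash
ls; mkdir -p pics; python3 - <<'E'
from plant import *
import cv2,numpy as np
print(get_obs()); print(grip_point_offset)
for c in("scene","side","wrist"):
    im=camera(c); cv2.imwrite(f"pics/{c}0.png",im); k=calibration(c); print(c,{a:np.round(b,4).tolist() for a,b in k.items()})
E
```

```text
pics
{'clock': 0.0, 'joints': array([-1.38681863e+00,  2.59363426e-01,  1.53608250e+00, -1.86449711e-06,
        1.34796713e+00, -2.02787405e-01]), 'joint_velocities': array([-0.00058442, -0.00081026, -0.00048376, -0.00070411,  0.00098404,
        0.00040484]), 'joint_torque': array([-2.21155926e-03, -4.46041846e+01, -2.90571767e+01, -4.15324175e-04,
        1.18107451e-02,  2.21179738e-05]), 'eef_pos': array([ 0.20738826, -0.50884537,  0.23046391]), 'tcp_rot': array([ 9.81359347e-01,  1.92179611e-01,  7.65120692e-06, -9.10168921e-04]), 'ft_force': array([-0.56109702,  0.4408939 , -0.65779339]), 'torque': array([ 0.00027556, -0.00149159,  0.01884658]), 'grip_force': 0.0, 'opening': 0.08549771783857762}
0.0187
scene {'fx': 505.2333, 'fy': 505.2333, 'cx': 328.5306, 'cy': 204.3972, 'R': [[0.6394, 0.7688, -0.0098], [0.6064, -0.5121, -0.6084], [-0.4727, 0.3831, -0.7936]], 't': [-0.2793, -0.2702, 1.5234]}
side {'fx': 400.7982, 'fy': 400.7982, 'cx': 319.2048, 'cy': 198.6717, 'R': [[-0.9742, -0.2256, -0.0076], [-0.1693, 0.7523, -0.6367], [0.1494, -0.619, -0.7711]], 't': [0.4699, 0.1505, 1.201]}
wrist {'fx': 300.1415, 'fy': 300.1415, 'cx': 318.0496, 'cy': 199.5651, 'T_tool_cam': [[-0.0011, -0.9505, -0.3107, 0.0804], [1.0, -0.0011, -0.0002, 0.0009], [-0.0002, -0.3107, 0.9505, -0.1429], [0.0, 0.0, 0.0, 1.0]]}
```

View pics/scene0.png

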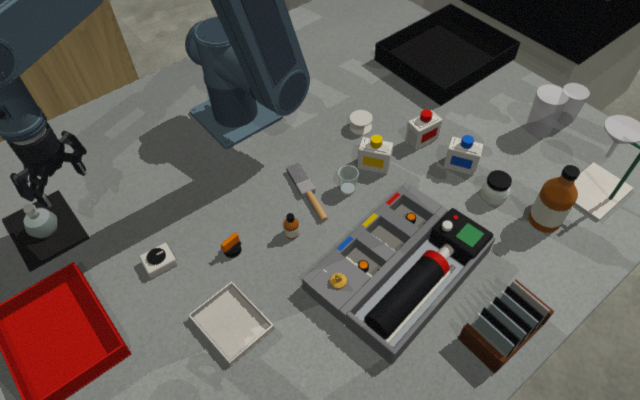

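View pics/side0.png

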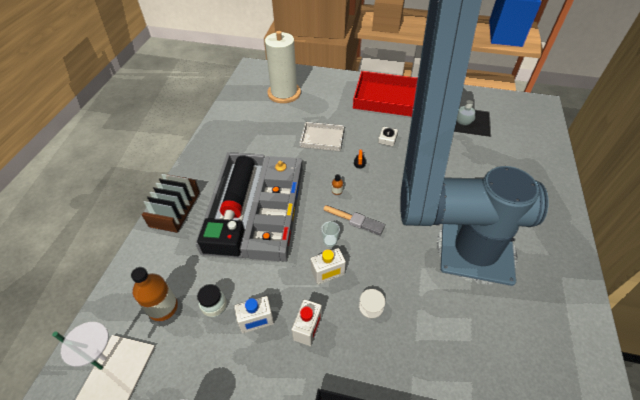

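The scene view shows caps in the red (411,217) and blue (363,265) wells, with the stem at (338,282), the handle at (231,245) and the dish at (231,322). All three bottles are there: yellow (376,155), red (424,128), blue (463,155).

```bash
cat > h.py <<'E'
from plant import *
import cv2,numpy as np
from scipy.spatial.transform import Rotation as Rn
from scipy.optimize import least_squares
def cam(name):
    k=calibration(name); K=np.array([[k["fx"],0,k["cx"]],[0,k["fy"],k["cy"]],[0,0,1]])
    if name=="wrist":
        o=get_obs(); T=np.eye(4); T[:3,:3]=Rn.from_quat(o["tcp_rot"]).as_matrix(); T[:3,3]=o["eef_pos"]
        M=np.linalg.inv(T@np.array(k["T_tool_cam"])); return K,M[:3,:3],M[:3,3]
    return K,np.array(k["R"]),np.array(k["t"])
def proj(c,X):
    K,R,t=c; p=(np.atleast_2d(X)@R.T+t)@K.T; return p[:,:2]/p[:,2:]
def onz(c,px,z):
    K,R,t=c; d=R.T@np.linalg.solve(K,[px[0],px[1],1]); o=-R.T@t; return o+d*(z-o[2])/d[2]
def tri(cs,ps):
    A=[];
    for (K,R,t),p in zip(cs,ps):
        P=K@np.c_[R,t]; A+= [p[0]*P[2]-P[0],p[1]*P[2]-P[1]]
    A=np.array(A); return np.linalg.lstsq(A[:,:3],-A[:,3],rcond=None)[0]
def go(p,yaw):
    """print shift (cm, tool axes) and turn about tool z (deg) to reach TCP p pointing down, tool y axis at world yaw(deg), mod 180"""
    o=get_obs(); R=Rn.from_quat(o["tcp_rot"]); d=R.inv().apply(np.array(p)-o["eef_pos"])*100
    y=R.as_matrix()[:,1]; a=np.degrees(np.arctan2(y[1],y[0])); dz=-((yaw-a+90)%180-90)
    print("dp",d.round(2),"turn z",round(dz,1),"alt",round(dz-180*np.sign(dz),1),"tilt",np.degrees(np.arccos(-R.as_matrix()[2,2])).round(2),"j6",o["joints"][5].round(2))
def st():
    o=get_obs(); print(o["clock"],o["eef_pos"].round(4),o["ft_force"].round(1),o["opening"].round(4),o["grip_force"])
E
python3 - <<'E'
from h import *
cs=[cam("scene"),cam("side")]; camera("scene");camera("side")
for n in "well_red well_yellow well_blue stem_seat dish handle bottle_red bottle_yellow bottle_blue cap_a beaker dropper jar brush timer film_reel".split():
    r=[spot_point(n,c)[:3] for c in("scene","side")]
    s=[[(np.round(d["location"]).tolist(),round(d["score"],2)) for d in q if d["score"]>.3] for q in r]
    if all(r):
        ps=[q[0]["location"] for q in r]; X=tri(cs,ps); e=[np.linalg.norm(proj(c,X)[0]-p).round(1) for c,p in zip(cs,ps)]
        print(n,X.round(4),e,s if n[:3]=="cap" else [len(q) for q in s])
    else: print(n,s)
print(get_obs()["clock"])
E
```

```text
well_red [ 0.4227  0.2186 -0.2045] [np.float64(32.5), np.float64(50.5)] [2, 2]
well_yellow [0.6271 0.0292 0.0105] [np.float64(0.5), np.float64(0.7)] [1, 2]
well_blue [ 0.6392 -0.0697  0.0137] [np.float64(1.2), np.float64(1.3)] [2, 1]
stem_seat [ 0.6565 -0.1479  0.0623] [np.float64(0.9), np.float64(1.0)] [1, 1]
dish [ 0.5515 -0.3811 -0.0163] [np.float64(1.3), np.float64(1.2)] [2, 2]
handle [ 0.4028 -0.2705  0.0092] [np.float64(0.5), np.float64(0.5)] [2, 1]
bottle_red [0.4365 0.3458 0.0019] [np.float64(0.3), np.float64(0.5)] [1, 1]
bottle_yellow [0.4215 0.1743 0.0039] [np.float64(0.4), np.float64(0.6)] [1, 1]
bottle_blue [ 0.5713  0.356  -0.0048] [np.float64(0.5), np.float64(0.8)] [1, 1]
cap_a [ 0.6299 -0.0027 -0.1024] [np.float64(11.6), np.float64(13.8)] [[([365.0, 269.0], 0.52), ([410.0, 219.0], 0.51)], [([265.0, 235.0], 0.59)]]
beaker [0.4295 0.0645 0.0014] [np.float64(1.8), np.float64(2.5)] [1, 3]
dropper [[], [([339.0, 190.0], 0.59), ([327.0, 272.0], 0.53), ([280.0, 208.0], 0.43)]]
jar [0.6967 0.337  0.0035] [np.float64(0.1), np.float64(0.2)] [1, 2]
brush [ 0.3811 -0.0308 -0.0029] [np.float64(0.6), np.float64(0.8)] [1, 1]
timer [ 0.3179 -0.4249  0.0047] [np.float64(0.2), np.float64(0.2)] [2, 2]
film_reel [ 0.2772  0.2524 -0.0015] [np.float64(0.4), np.float64(0.8)] [2, 2]
1.85
```

```bash
python3 - <<'E'
from h import *
go([.60,0.0,.30],9.4)
for n in ("processor","handle"):
    for d in masks_of(n,"scene")[:2]: print(n,d["score"],d["rect"])
E
```

```text
dp [ 55.56 -32.37  -6.87] turn z -77.2 alt 102.8 tilt 0.0 j6 -0.2
processor 0.88 [301.3, 182.8, 493.8, 366.2]
handle 0.89 [219.4, 234.0, 241.1, 259.0]
```

```bash
python3 -m handwheel '{"dp":[[0,0,-7],[55.6,-32.4,-6.9],[55.6,-32.4,-6.9],[55.6,-32.4,-6.9],[55.6,-32.4,-6.9],[55.6,-32.4,-6.9],[55.6,-32.4,-6.9],[55.6,-32.4,-6.9],[55.6,-32.4,-6.9],[55.6,-32.4,-6.9],[55.6,-32.4,-6.9],[55.6,-32.4,-6.9]],"turn":[[0,0,0],[0,0,-77],[0,0,-77],[0,0,-77],[0,0,-77],[0,0,-77],[0,0,-77],[0,0,-77],[0,0,-77],[0,0,-77],[0,0,-77],[0,0,-77]],"claw":[100,0,0,0,0,0,0,0,0,0,0,0]}'; python3 - <<'E'
from h import *
go([.60,0.0,.30],9.4)
E
```

```text
clock: 3.15
eef_pos: [0.544, -0.0719, 0.2978]
tcp_rot: [0.648, 0.761, 0.0, 0.0]
ft_force: [0.5, -2.0, -0.3]
opening: -0.0002
grip_force: 0.0
dp [ 6.2   6.68 -0.22] turn z -0.2 alt 179.8 tilt 0.04 j6 -0.49
```

```bash
python3 -m handwheel '{"dp":[[6.2,6.7,0],[6.2,6.7,0],[6.2,6.7,0],[6.2,6.7,0],[6.2,6.7,0]],"turn":[[0,0,0],[0,0,0],[0,0,0],[0,0,0],[0,0,0]],"claw":[0,0,0,0,0]}'; python3 - <<'E'
from h import *
c=cam("wrist"); im=camera("wrist"); np.save("c1.npy",np.array([*c[0].ravel(),*c[1].ravel(),*c[2]])); cv2.imwrite("pics/w1.png",im)
Z=dict(well_red=.012,well_yellow=.012,well_blue=.012,stem_seat=.062,cap_a=.012,dish=0,handle=0)
for n,z in Z.items():
    for d in spot_point(n,"wrist")[:3]: print(n,round(d["score"],2),np.round(d["location"],1),onz(c,d["location"],z).round(4))
E
```

```text
clock: 3.65
eef_pos: [0.5987, -0.0027, 0.2975]
tcp_rot: [0.649, 0.761, -0.0, -0.0]
ft_force: [0.1, -0.7, 0.8]
opening: -0.0
grip_force: 0.0
well_red 0.93 [346.1  77.5] [0.6187 0.111  0.012 ]
well_yellow 0.6 [346.1 142.8] [0.6347 0.0267 0.012 ]
well_blue 0.85 [336.5 202.2] [ 0.6369 -0.0626  0.012 ]
cap_a 0.79 [341.4 206.6] [ 0.6455 -0.0684  0.012 ]
cap_a 0.55 [348.3  78.5] [0.6218 0.1103 0.012 ]
handle 0.77 [182.2 296. ] [ 0.4056 -0.2767 -0.    ]
```

View pics/w1.png

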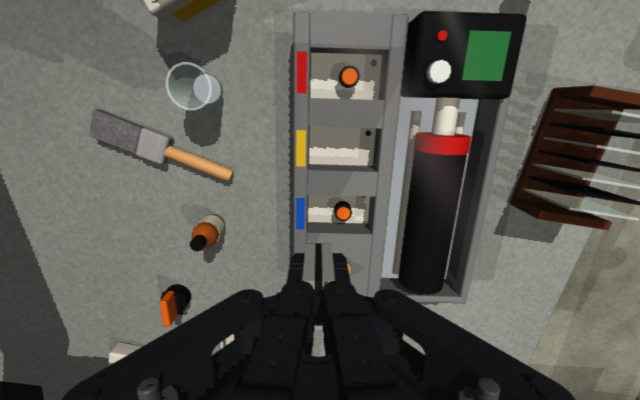

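The wrist view shows the deck aligned with the image and caps in the red well (349,76) and blue well (343,212). The yellow well (345,145) looks empty. I'll fit the processor pose by its edges.

```bash
cat > fit.py <<'E'
from h import *
def segs(poly,n=40):
    poly=np.array(poly,float); return np.vstack([np.linspace(a,b,n) for a,b in zip(poly,np.roll(poly,-1,0))])
def rect(x0,x1,y0,y1,z): return segs([[x0,y0,z],[x1,y0,z],[x1,y1,z],[x0,y1,z]])
def fitpose(views,pts,p0,r=(.015,.015,np.radians(6))):
    """views: list of (cam,image); pts model edge points; returns x,y,yaw maximising gradient along edges"""
    G=[]
    for c,im in views:
        g=cv2.GaussianBlur(im,(0,0),1.0).astype(np.float32); m=np.hypot(cv2.Sobel(g,-1,1,0),cv2.Sobel(g,-1,0,1)).max(2)
        G.append((c,np.minimum(m,150)))
    def f(p):
        X=pts@Rn.from_euler("z",p[2]).as_matrix().T+[p[0],p[1],0]
        return -sum(cv2.remap(m,proj(c,X).astype(np.float32)[None],None,cv2.INTER_LINEAR).mean() for c,m in G)
    from scipy.optimize import differential_evolution
    b=[(a-d,a+d) for a,d in zip(p0,r)]
    s=differential_evolution(f,b,seed=1,tol=1e-6,popsize=20); return s.x,s.fun
def draw(c,im,pts,p):
    X=pts@Rn.from_euler("z",p[2]).as_matrix().T+[p[0],p[1],0]
    for u,v in proj(c,X).round().astype(int):
        if 0<=u<640 and 0<=v<400: im[v,u]=(0,255,0)
E
python3 - <<'E'
from fit import *
v=np.load("c1.npy"); c=(v[:9].reshape(3,3),v[9:18].reshape(3,3),v[18:]); im=cv2.imread("pics/w1.png")
P=np.vstack([rect(-.046,.046,y-.028,y+.028,.052) for y in(.125,.035,-.055)]+[[[-.066,y,.052] for y in np.linspace(-.05,.19,80)]])
for vs in ([(c,im)],[(cam("scene"),cv2.imread("pics/scene0.png"))],[(cam("side"),cv2.imread("pics/side0.png"))],[(c,im),(cam("scene"),cv2.imread("pics/scene0.png")),(cam("side"),cv2.imread("pics/side0.png"))]):
    p,s=fitpose(vs,P,(.638,-.003,np.radians(9.4))); print(p[:2].round(4),np.degrees(p[2]).round(2),round(s,1))
    if len(vs)==1 and vs[0][0] is c: q=p
R=Rn.from_euler("z",p[2]).as_matrix()
for n,a in dict(red=.125,yel=.035,blue=-.055,stem=-.14).items(): print(n,(R@[0,a,0]+[p[0],p[1],0]).round(4))
for px in ([349,76],[343,212]): print("cap top",onz(c,px,.032))
draw(c,im,P,p); cv2.imwrite("pics/w1d.png",cv2.resize(im[0:290,270:430],None,fx=2,fy=2))
E
```

```text
[ 0.6345 -0.0118] 7.23 -109.5
[ 0.6335 -0.0115] 7.29 -111.9
[ 0.6333 -0.0128] 7.36 -128.5
[ 0.6341 -0.0119] 7.17 -347.2
red [0.6185 0.1122 0.    ]
yel [0.6297 0.0229 0.    ]
blue [ 0.641  -0.0664  0.    ]
stem [ 0.6516 -0.1508  0.    ]
cap top [0.62052091 0.11164192 0.032     ]
cap top [ 0.64655492 -0.06946077  0.032     ]
```

View pics/w1d.png

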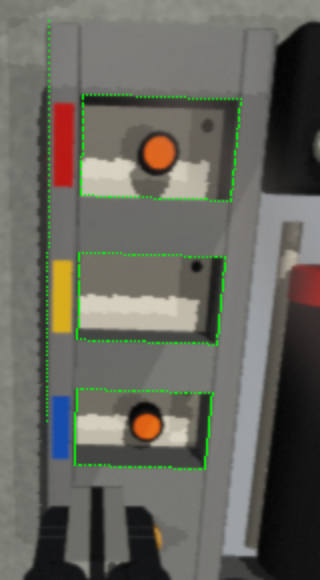

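Overlay matches on all three rims; the three cameras agree to about 1 mm. Probing red now.

```bash
python3 - <<'E'
from h import *
go([.6205,.1116,.04],7.2)
E
```

```text
dp [10.93  3.91 25.78] turn z 1.9 alt -178.1 tilt 0.02 j6 -0.35
```

```bash
python3 -m handwheel '{"dp":[[10.9,3.9,0],[10.9,3.9,0],[10.9,3.9,5],[10.9,3.9,10],[10.9,3.9,15],[10.9,3.9,20],[10.9,3.9,23],[10.9,3.9,25],[10.9,3.9,25.5],[10.9,3.9,25.5]],"turn":[[0,0,2],[0,0,2],[0,0,2],[0,0,2],[0,0,2],[0,0,2],[0,0,2],[0,0,2],[0,0,2],[0,0,2]],"claw":[0,0,0,0,0,0,0,0,0,0]}' && python3 -m handwheel '{"dp":[[0,0,0.2],[0,0,0.4],[0,0,0.6],[0,0,0.8],[0,0,1],[0,0,1]],"turn":[[0,0,0],[0,0,0],[0,0,0],[0,0,0],[0,0,0],[0,0,0]],"claw":[0,0,0,0,0,0]}'
```

```text
clock: 5.05
eef_pos: [0.6202, 0.1117, 0.0421]
tcp_rot: [0.662, 0.75, -0.0, -0.0]
ft_force: [0.3, 0.6, 0.1]
opening: -0.0001
grip_force: 0.0
clock: 5.65
eef_pos: [0.6202, 0.1119, 0.0323]
tcp_rot: [0.662, 0.75, -0.0, -0.0]
ft_force: [-0.4, 0.2, -0.3]
opening: -0.0002
grip_force: 0.0
```

```bash
python3 -m handwheel '{"dp":[[0,0,0.1],[0,0,0.2],[0,0,0.2]],"turn":[[0,0,0],[0,0,0],[0,0,0]],"claw":[0,0,0]}'
```

```text
clock: 5.95
eef_pos: [0.6205, 0.1119, 0.0321]
tcp_rot: [0.661, 0.75, 0.0, 0.0]
ft_force: [-4.2, -0.2, 9.3]
opening: 0.0001
grip_force: 4.9
```

```bash
python3 -m handwheel '{"dp":[[0,0,-1],[0,0,-5],[0,0,-5]],"turn":[[0,0,0],[0,0,0],[0,0,0]],"claw":[0,0,0]}' >/dev/null; python3 - <<'E'
from h import *
st();go([.6297,.0229,.014],7.2)
E
```

```text
Traceback (most recent call last):
  File "h.py", line 26, in st
    o=get_obs(); print(o["clock"],o["eef_pos"].round(4),o["ft_force"].round(1),o["opening"].round(4),o["grip_force"])
                                                                               ^^^^^^^^^^^^^^^^^^
AttributeError: 'float' object has no attribute 'round'
```

```bash
sed -i 's/o\["opening"\].round(4)/round(o["opening"],4)/' h.py; python3 - <<'E'
from h import *
st();go([.6297,.0229,.014],7.2)
E
```

```text
6.25 [0.6242 0.112  0.0861] [ 1.6 -1.3  1. ] 0.0002 0.0
dp [-8.9  -0.63  7.21] turn z -0.0 alt 180.0 tilt 0.55 j6 -0.12
```

```bash
python3 -m handwheel '{"dp":[[-4,-0.4,0],[-8.9,-0.6,0],[-8.9,-0.6,0],[-8.9,-0.6,3],[-8.9,-0.6,5],[-8.9,-0.6,6.2],[-8.9,-0.6,6.2]],"turn":[[0,0,0],[0,0,0],[0,0,0],[0,0,0],[0,0,0],[0,0,0],[0,0,0]],"claw":[0,0,0,0,0,0,0]}'
```

```text
clock: 6.95
eef_pos: [0.6242, 0.0233, 0.0166]
tcp_rot: [0.662, 0.75, -0.001, -0.002]
ft_force: [-0.1, -0.0, 0.5]
opening: 0.0004
grip_force: 0.0
```

```bash
python3 -m handwheel '{"dp":[[0,0,0.2],[0,0,0.4],[0,0,0.5],[0,0,0.6],[0,0,0.6]],"turn":[[0,0,0],[0,0,0],[0,0,0],[0,0,0],[0,0,0]],"claw":[0,0,0,0,0]}'
```

```text
clock: 7.45
eef_pos: [0.6257, 0.0228, 0.0128]
tcp_rot: [0.662, 0.75, 0.0, 0.0]
ft_force: [-0.9, 0.0, -0.0]
opening: 0.0
grip_force: 0.0
```

```bash
python3 -m handwheel '{"dp":[[0,0,0.1],[0,0,0.2],[0,0,0.2]],"turn":[[0,0,0],[0,0,0],[0,0,0]],"claw":[0,0,0]}'
```

```text
clock: 7.75
eef_pos: [0.6258, 0.0228, 0.0121]
tcp_rot: [0.662, 0.75, 0.0, 0.0]
ft_force: [-3.7, 0.4, 9.3]
opening: 0.0001
grip_force: 4.7
```

Yellow is empty: the floor was felt at 12 mm. Next is blue.

```bash
python3 -m handwheel '{"dp":[[0,0,-1],[0,0,-6],[0,0,-6],[0,0,-6]],"turn":[[0,0,0],[0,0,0],[0,0,0],[0,0,0]],"claw":[0,0,0,0]}' >/dev/null; python3 - <<'E'
from h import *
st();go([.6466,-.0695,.036],7.2)
E
```

```text
8.15 [0.627  0.0226 0.0727] [-0.1  0.4 -0.8] -0.0 0.0
dp [-9.38  0.78  3.68] turn z -0.0 alt 180.0 tilt 0.25 j6 -0.27
```

```bash
python3 -m handwheel '{"dp":[[-4.5,0.4,0],[-9.4,0.8,0],[-9.4,0.8,0],[-9.4,0.8,2],[-9.4,0.8,3.2],[-9.4,0.8,3.6],[-9.4,0.8,3.8],[-9.4,0.8,3.8]],"turn":[[0,0,0],[0,0,0],[0,0,0],[0,0,0],[0,0,0],[0,0,0],[0,0,0],[0,0,0]],"claw":[0,0,0,0,0,0,0,0]}'
```

```text
clock: 8.95
eef_pos: [0.6446, -0.0686, 0.0324]
tcp_rot: [0.661, 0.75, -0.0, -0.001]
ft_force: [-0.6, 0.0, 0.9]
opening: -0.0004
grip_force: 0.0
```

```bash
python3 -m handwheel '{"dp":[[0,0,0.1],[0,0,0.2],[0,0,0.2]],"turn":[[0,0,0],[0,0,0],[0,0,0]],"claw":[0,0,0]}'; python3 -m handwheel '{"dp":[[0,0,-1],[0,0,-4],[0,0,-4],[0,0,-4]],"turn":[[0,0,0],[0,0,0],[0,0,0],[0,0,0]],"claw":[0,20,50,50]}' ; python3 - <<'E'
from h import *
go([.6466,-.0695,.016],7.2)
E
```

```text
clock: 9.25
eef_pos: [0.6452, -0.0687, 0.0321]
tcp_rot: [0.661, 0.75, 0.0, 0.0]
ft_force: [-3.9, 1.0, 10.4]
opening: -0.0001
grip_force: 5.0
clock: 9.65
eef_pos: [0.646, -0.0694, 0.0717]
tcp_rot: [0.661, 0.75, 0.001, 0.001]
ft_force: [-0.2, 0.2, -0.2]
opening: 0.0421
grip_force: 0.0
dp [-0.01  0.04  5.57] turn z -0.0 alt 180.0 tilt 0.14 j6 -0.4
```

```bash
python3 -m handwheel '{"dp":[[0,0,2],[0,0,4],[0,0,5],[0,0,5.6],[0,0,5.6],[0,0,5.6],[0,0,5.6],[0,0,5.6],[0,0,5.6]],"turn":[[0,0,0],[0,0,0],[0,0,0],[0,0,0],[0,0,0],[0,0,0],[0,0,0],[0,0,0],[0,0,0]],"claw":[50,50,50,50,50,10,10,10,10]}' 30;  python3 -m handwheel '{"dp":[[0,0,-2],[0,0,-5],[0,0,-9],[0,0,-13],[0,0,-13]],"turn":[[0,0,0],[0,0,0],[0,0,0],[0,0,0],[0,0,0]],"claw":[10,10,10,10,10]}'; python3 - <<'E'
from h import *
go([.555,-.385,.10],7.2)
for c in("scene","side"):
    camera(c)
    for d in masks_of("dish",c)[:1]: print(c,d["score"],d["rect"])
    im=camera(c)
    m=masks_of("dish",c)[0]["mask"]; ys,xs=np.nonzero(m); print("centroid@.015",onz(cam(c),(xs.mean(),ys.mean()),.015))
    r=cv2.minAreaRect(np.array([onz(cam(c),(x,y),.022)[:2]*1000 for x,y in zip(xs[::7],ys[::7])],np.float32)); print(r)
E
```

```text
clock: 10.55
eef_pos: [0.6457, -0.0696, 0.0153]
tcp_rot: [0.662, 0.75, 0.0, 0.001]
ft_force: [-0.1, 0.1, 1.8]
opening: 0.0248
grip_force: 29.6
clock: 11.05
eef_pos: [0.6491, -0.0704, 0.1519]
tcp_rot: [0.661, 0.75, 0.003, 0.006]
ft_force: [1.1, 0.2, -0.2]
opening: 0.0245
grip_force: 29.5
dp [-30.01 -13.32   5.18] turn z -0.0 alt 180.0 tilt 0.72 j6 -0.4
scene 0.88 [188.5, 280.3, 276.2, 367.9]
centroid@.015 [ 0.56373939 -0.38085031  0.015     ]
((562.94775390625, -380.43548583984375), (159.49209594726562, 120.96057891845703), 4.198466777801514)
side 0.69 [299.4, 120.9, 346.0, 148.5]
centroid@.015 [ 0.55896086 -0.37454448  0.015     ]
((558.4682006835938, -371.744873046875), (153.33859252929688, 152.77725219726562), 5.722937107086182)
```

```bash
python3 - <<'E'
from h import *
st();go([.582,-.378,.014],7.2)
E
```

```text
11.45 [ 0.6444 -0.0693  0.143 ] [ 0.2 -0.3 -1.2] 0.0249 29.521197974681854
dp [-29.87 -10.01  12.89] turn z -0.0 alt 180.0 tilt 0.16 j6 -0.4
```

```bash
python3 -m handwheel '{"dp":[[-5,-1.7,0],[-10,-3.3,0],[-15,-5,0],[-20,-6.7,0],[-25,-8.3,0],[-29.9,-10,0],[-29.9,-10,4],[-29.9,-10,8],[-29.9,-10,11],[-29.9,-10,11.5],[-29.9,-10,11.5]],"turn":[[0,0,0],[0,0,0],[0,0,0],[0,0,0],[0,0,0],[0,0,0],[0,0,0],[0,0,0],[0,0,0],[0,0,0],[0,0,0]],"claw":[10,10,10,10,10,10,10,10,10,10,10]}';python3 - <<'E'
from h import *
st();go([.582,-.378,.014],7.2)
E
```

```text
clock: 12.55
eef_pos: [0.5826, -0.3779, 0.028]
tcp_rot: [0.662, 0.75, 0.0, -0.002]
ft_force: [0.1, -0.1, -0.5]
opening: 0.0247
grip_force: 29.5
12.55 [ 0.5826 -0.3779  0.028 ] [ 0.1 -0.1 -0.5] 0.0247 29.546136260032654
dp [-0.   -0.05  1.4 ] turn z -0.0 alt 180.0 tilt 0.19 j6 -0.86
```

```bash
python3 -m handwheel '{"dp":[[0,0,0.8],[0,0,1.5],[0,0,1.7],[0,0,1.7],[0,0,1.7],[0,0,1.7],[0,0,1.7],[0,0,-4],[0,0,-9],[0,0,-12],[0,0,-12]],"turn":[[0,0,0],[0,0,0],[0,0,0],[0,0,0],[0,0,0],[0,0,0],[0,0,0],[0,0,0],[0,0,0],[0,0,0],[0,0,0]],"claw":[10,10,10,20,50,50,50,50,50,50,50]}';python3 - <<'E'
from h import *
st();go([.6205,.1116,.10],7.2)
E
```

```text
clock: 13.65
eef_pos: [0.5863, -0.3812, 0.1577]
tcp_rot: [0.662, 0.75, -0.0, 0.007]
ft_force: [-0.1, -0.6, -0.2]
opening: 0.0427
grip_force: 0.0
13.65 [ 0.5863 -0.3812  0.1577] [-0.1 -0.6 -0.2] 0.0427 0.0
dp [48.53  9.49  5.36] turn z -0.0 alt 180.0 tilt 0.77 j6 -0.86
```

```bash
python3 -m handwheel '{"dp":[[5,1,0],[10,2,0],[15,3,0],[20,4,0],[25,5,0],[30,6,0],[35,7,0],[40,8,0],[45,9.3,0],[48.1,9.9,0],[48.1,9.9,4],[48.1,9.9,6]],"turn":[[0,0,0],[0,0,0],[0,0,0],[0,0,0],[0,0,0],[0,0,0],[0,0,0],[0,0,0],[0,0,0],[0,0,0],[0,0,0],[0,0,0]],"claw":[50,50,50,50,50,50,50,50,50,50,50,50]}' >/dev/null; python3 - <<'E'
from h import *
c=cam("wrist"); im=camera("wrist"); st()
for d in spot_point("cap_a","wrist")[:2]: print(d,onz(c,d["location"],.012))
E
python3 - <<'E'
from h import *
st();go([.6205,.1116,.0155],7.2)
E
```

```text
14.9 [0.6179 0.1122 0.0836] [-0.9  0.2 -2.3] 0.0431 0.0
{'location': [322.3, 212.1], 'score': 0.55} [0.62417091 0.1111974  0.012     ]
14.95 [0.6184 0.1116 0.0855] [-0.7  0.5  0.4] 0.0427 0.0
dp [-0.03  0.26  7.  ] turn z 0.0 alt -180.0 tilt 0.45 j6 -0.12
```

```bash
python3 -m handwheel '{"dp":[[0,0.2,2],[0,0.2,4],[0,0.2,6],[0,0.2,7],[0,0.2,7],[0,0.2,7],[0,0.2,7],[0,0.2,7],[0,0.2,7],[0,0.2,7]],"turn":[[0,0,0],[0,0,0],[0,0,0],[0,0,0],[0,0,0],[0,0,0],[0,0,0],[0,0,0],[0,0,0],[0,0,0]],"claw":[50,50,50,50,50,10,10,10,10,10]}';  python3 -m handwheel '{"dp":[[0,0,-2],[0,0,-5],[0,0,-9],[0,0,-13],[0,0,-13],[0,0,-13],[0,0,-13]],"turn":[[0,0,0],[0,0,0],[0,0,0],[0,0,0],[0,0,0],[0,0,0],[0,0,0]],"claw":[10,10,10,10,10,10,10]}'; python3 - <<'E'
from h import *
go([.527,-.378,.014],7.2)
E
```

```text
clock: 15.95
eef_pos: [0.6245, 0.1112, 0.0209]
tcp_rot: [0.662, 0.75, 0.001, 0.001]
ft_force: [0.3, 0.3, 5.4]
opening: 0.0242
grip_force: 29.9
clock: 16.65
eef_pos: [0.6224, 0.1113, 0.1482]
tcp_rot: [0.662, 0.75, -0.001, -0.001]
ft_force: [-0.4, -0.2, -0.3]
opening: 0.0242
grip_force: 29.6
dp [-47.36 -15.54  13.44] turn z -0.0 alt 180.0 tilt 0.15 j6 -0.12
```

```bash
python3 -m handwheel '{"dp":[[-5,-1.6,0],[-10,-3.2,0],[-15,-4.8,0],[-20,-6.4,0],[-25,-8,0],[-30,-9.6,0],[-35,-11.2,0],[-40,-12.8,0],[-45,-14.3,0],[-47.4,-15,0],[-47.4,-15,4],[-47.4,-15,8]],"turn":[[0,0,0],[0,0,0],[0,0,0],[0,0,0],[0,0,0],[0,0,0],[0,0,0],[0,0,0],[0,0,0],[0,0,0],[0,0,0],[0,0,0]],"claw":[10,10,10,10,10,10,10,10,10,10,10,10]}' >/dev/null;python3 -m handwheel '{"dp":[[0,0,0],[0,0,2],[0,0,2],[0,0,2]],"turn":[[0,0,0],[0,0,0],[0,0,0],[0,0,0]],"claw":[10,10,10,10]}'; python3 - <<'E'
from h import *
go([.533,-.378,.017],7.2)
E
```

```text
clock: 18.25
eef_pos: [0.534, -0.3774, 0.0502]
tcp_rot: [0.661, 0.75, 0.0, -0.0]
ft_force: [0.4, -0.2, 0.4]
opening: 0.0244
grip_force: 29.6
dp [-0.05 -0.1   3.32] turn z -0.0 alt 180.0 tilt 0.03 j6 -0.91
```

```bash
python3 -m handwheel '{"dp":[[0,0,1.5],[0,0,3],[0,0,3.3],[0,0,3.3],[0,0,3.3],[0,0,3.3],[0,0,3.3],[0,0,-4],[0,0,-9],[0,0,-12],[0,0,-12]],"turn":[[0,0,0],[0,0,0],[0,0,0],[0,0,0],[0,0,0],[0,0,0],[0,0,0],[0,0,0],[0,0,0],[0,0,0],[0,0,0]],"claw":[10,10,10,20,42,42,42,42,42,42,42]}';python3 - <<'E'
from h import *
st();im=camera("scene"); cv2.imwrite("pics/s2.png",im)
camera("side")
cs=[cam("scene"),cam("side")]
for d in spot_point("cap_a","scene"): print(d,onz(cs[0],d["location"],.004))
for n in "bottle_red bottle_yellow bottle_blue".split():
    ps=[spot_point(n,c)[0]["location"] for c in("scene","side")]; print(n,tri(cs,ps).round(4))
go([.45,.29,.30],7.2)
E
```

```text
clock: 19.35
eef_pos: [0.5371, -0.3809, 0.1788]
tcp_rot: [0.661, 0.75, -0.0, 0.008]
ft_force: [0.2, 0.3, 0.2]
opening: 0.0357
grip_force: 0.0
19.35 [ 0.5371 -0.3809  0.1788] [0.2 0.3 0.2] 0.0357 0.0
{'location': [239.0, 331.6], 'score': 0.65} [ 0.58664695 -0.37766669  0.004     ]
{'location': [225.8, 314.2], 'score': 0.5} [ 0.53349203 -0.37744669  0.004     ]
bottle_red [0.4361 0.346  0.0016]
bottle_yellow [4.164e-01 1.816e-01 3.000e-04]
bottle_blue [0.5713 0.3584 0.0052]
dp [ 6.727e+01  3.000e-02 -1.306e+01] turn z -0.0 alt 180.0 tilt 0.17 j6 -0.91
```

View pics/s2.png

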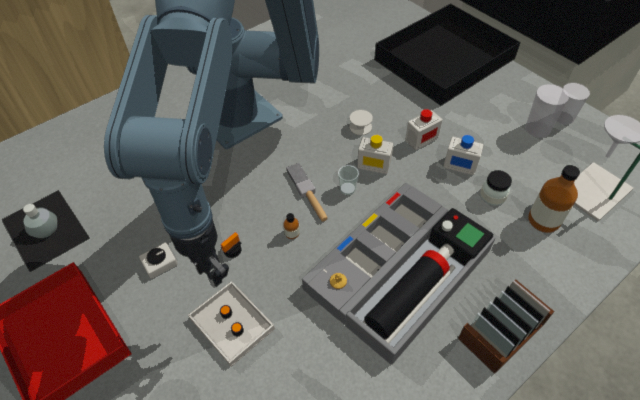

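Both caps lie in the dish, at (226,312) and (237,328), and the wells are empty. Now I'll look at the bottles from above.

```bash
python3 -m handwheel '{"dp":[[5,0,-6],[10,0,-13],[15,0,-13],[20,0,-13],[25,0,-13],[30,0,-13],[35,0,-13],[40,0,-13],[45,0,-13],[50,0,-13],[55,0,-13],[60,0,-13]],"turn":[[0,0,0],[0,0,0],[0,0,0],[0,0,0],[0,0,0],[0,0,0],[0,0,0],[0,0,0],[0,0,0],[0,0,0],[0,0,0],[0,0,0]],"claw":[0,0,0,0,0,0,0,0,0,0,0,0]}' >/dev/null;python3 -m handwheel '{"dp":[[4,0,0],[4,0,0],[4,0,0],[4,0,0]],"turn":[[0,0,0],[0,0,0],[0,0,0],[0,0,0]],"claw":[0,0,0,0]}'; cat > bot.py <<'E'
from fit import *
c=cam("wrist"); im=camera("wrist")
P=np.vstack([rect(-.043,.043,-.025,.025,.078)]*1)
ang=np.linspace(0,2*np.pi,60); 
def run(names,tag):
    vis=im.copy()
    for n in names:
        s=spot_point(n,"wrist")
        if not s: print(n,"none");continue
        g=onz(c,s[0]["location"],0); p,f=fitpose([(c,im)],P,(g[0],g[1],0),(.02,.02,np.pi/2))
        print(n,round(s[0]["score"],2),g.round(4),"fit",p[:2].round(4),"yaw",np.degrees(p[2]).round(1),round(f,1)); draw(c,vis,P,p)
    cv2.imwrite(f"pics/{tag}.png",vis)
E
python3 -c "
from bot import *
st();run(['bottle_red','bottle_yellow','bottle_blue'],'b1')"
```

```text
clock: 21.4
eef_pos: [0.46, 0.2093, 0.2991]
tcp_rot: [0.662, 0.75, -0.001, -0.0]
ft_force: [0.1, -0.5, 0.1]
opening: -0.0001
grip_force: 0.0
21.45 [0.4602 0.209  0.2992] [ 1.1  0.  -0.7] 0.0 0.0
bottle_red 0.9 [0.4346 0.3492 0.    ] fit [0.434  0.3518] yaw 84.1 -87.6
bottle_yellow 0.9 [0.4188 0.1812 0.    ] fit [0.4174 0.1795] yaw 34.6 -139.2
bottle_blue 0.71 [0.5679 0.3587 0.    ] fit [0.5707 0.3584] yaw 30.1 -113.0
```

View pics/b1.png

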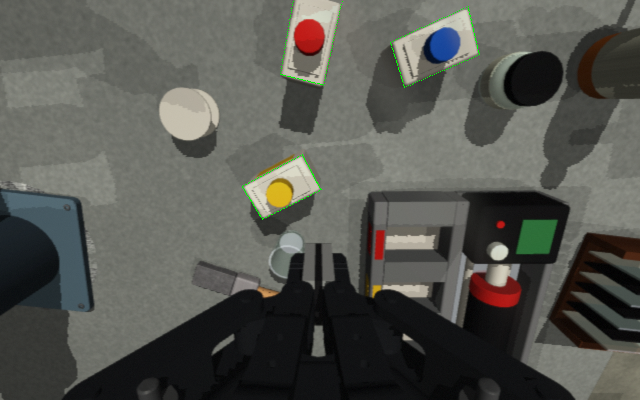

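```bash
python3 - <<'E'
from h import *
st();go([.4174,.1795,.044],-55.4)
E
```

```text
21.6 [0.4603 0.209  0.2995] [-1.   0.4  0.3] -0.0002 0.0
dp [-2.4  -4.62 25.55] turn z 62.4 alt -117.6 tilt 0.01 j6 0.08
```

```bash
python3 -m handwheel '{"dp":[[-2.4,-4.6,3],[-2.4,-4.6,7],[-2.4,-4.6,10],[-2.4,-4.6,12],[-2.4,-4.6,12],[-2.4,-4.6,12],[-2.4,-4.6,12],[-2.4,-4.6,12],[-2.4,-4.6,12]],"turn":[[0,0,62.4],[0,0,62.4],[0,0,62.4],[0,0,62.4],[0,0,62.4],[0,0,62.4],[0,0,62.4],[0,0,62.4],[0,0,62.4]],"claw":[100,100,100,100,100,100,100,100,100]}' ; python3 - <<'E'
from bot import *
run(["bottle_yellow"],"b2")
go([.4174,.1795,.044],-55.4)
E
```

```text
clock: 22.5
eef_pos: [0.4175, 0.18, 0.1796]
tcp_rot: [0.955, 0.298, 0.0, 0.0]
ft_force: [0.2, -0.2, -0.3]
opening: 0.0854
grip_force: 0.0
bottle_yellow 0.76 [0.4153 0.1749 0.    ] fit [0.4179 0.1788] yaw 34.6 -114.6
dp [-0.05  0.05 13.56] turn z 0.2 alt -179.8 tilt 0.01 j6 1.13
```

```bash
python3 -m handwheel '{"dp":[[0,0,4],[0,0,8],[0,0,12],[0,0,13.5],[0,0,13.5],[0,0,13.5],[0,0,13.5],[0,0,13.5],[0,0,13.5],[0,0,13.5]],"turn":[[0,0,0],[0,0,0],[0,0,0],[0,0,0],[0,0,0],[0,0,0],[0,0,0],[0,0,0],[0,0,0],[0,0,0]],"claw":[100,100,100,100,100,40,40,40,40,40]}' 80; python3 -m handwheel '{"dp":[[0,0,-3],[0,0,-6],[0,0,-10],[0,0,-13],[0,0,-13],[0,0,-13]],"turn":[[0,0,0],[0,0,0],[0,0,0],[0,0,0],[0,0,0],[0,0,0]],"claw":[40,40,40,40,40,40]}' ; python3 - <<'E'
from h import *
go([.6297,.0229,.16],-82.8)
E
```

```text
clock: 23.6
eef_pos: [0.4188, 0.1808, 0.0462]
tcp_rot: [0.954, 0.299, 0.002, 0.0]
ft_force: [0.3, -0.5, 6.3]
opening: 0.0491
grip_force: 82.9
clock: 24.2
eef_pos: [0.4173, 0.1807, 0.1751]
tcp_rot: [0.954, 0.299, 0.001, 0.0]
ft_force: [-0.7, -0.1, -3.1]
opening: 0.049
grip_force: 84.2
dp [ 8.45 25.08  1.54] turn z 27.6 alt -152.4 tilt 0.11 j6 1.13
```

```bash
python3 -m handwheel '{"dp":[[1.7,5,0],[3.4,10,0],[5,15,0],[6.8,20,0],[8.4,25.1,0],[8.4,25.1,0],[8.4,25.1,0],[8.4,25.1,0]],"turn":[[0,0,5],[0,0,11],[0,0,17],[0,0,23],[0,0,27.6],[0,0,27.6],[0,0,27.6],[0,0,27.6]],"claw":[40,40,40,40,40,40,40,40]}' ; python3 - <<'E'
from h import *
go([.6297,.0229,.105],-82.8)
E
```

```text
clock: 25.0
eef_pos: [0.6277, 0.0226, 0.172]
tcp_rot: [0.998, 0.062, -0.002, -0.001]
ft_force: [-0.5, 0.2, -3.0]
opening: 0.0489
grip_force: 84.3
dp [0.23 0.01 6.7 ] turn z -0.1 alt 179.9 tilt 0.29 j6 1.3
```

```bash
python3 -m handwheel '{"dp":[[0.1,0,3],[0.1,0,6],[0.1,0,6.5],[0.1,0,6.5],[0.1,0,6.5]],"turn":[[0,0,0],[0,0,0],[0,0,0],[0,0,0],[0,0,0]],"claw":[40,40,40,40,40]}' ; python3 - <<'E'
from h import *
go([.6297,.0229,.06],-82.8)
c=cam("wrist");im=camera("wrist");cv2.imwrite("pics/w3.png",im)
s=cam("scene");a=camera("scene");cv2.imwrite("pics/s3.png",cv2.resize(a[100:300,280:480],None,fx=2.5,fy=2.5))
E
```

```text
clock: 25.5
eef_pos: [0.6308, 0.0231, 0.1109]
tcp_rot: [0.998, 0.063, 0.001, 0.0]
ft_force: [0.4, -0.1, -1.8]
opening: 0.0488
grip_force: 84.3
dp [-0.12  0.    5.09] turn z 0.0 alt -180.0 tilt 0.1 j6 1.3
```

View pics/s3.png

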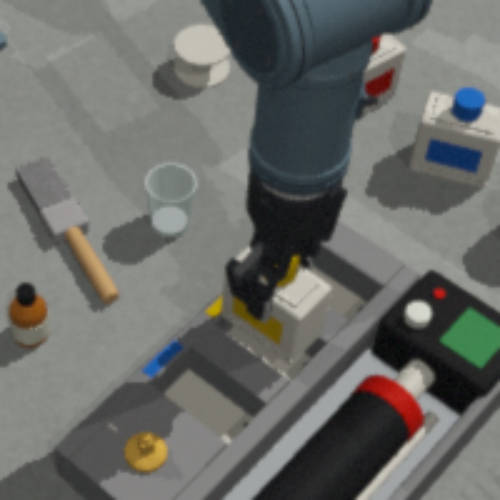

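The yellow bottle hangs upright over its well at about (280,310) in the crop. Lowering.

```bash
python3 -m handwheel '{"dp":[[-0.1,0,0.5],[-0.1,0,1],[-0.1,0,1.5],[-0.1,0,2],[-0.1,0,2.4],[-0.1,0,2.4]],"turn":[[0,0,0],[0,0,0],[0,0,0],[0,0,0],[0,0,0],[0,0,0]],"claw":[40,40,40,40,40,40]}'
```

```text
clock: 26.2
eef_pos: [0.6288, 0.0224, 0.0844]
tcp_rot: [0.998, 0.062, -0.001, -0.0]
ft_force: [0.1, 0.5, -4.1]
opening: 0.0493
grip_force: 84.3
```

```bash
python3 -m handwheel '{"dp":[[0,0,0.5],[0,0,1],[0,0,1.5],[0,0,2],[0,0,2.4],[0,0,2.5],[0,0,2.5]],"turn":[[0,0,0],[0,0,0],[0,0,0],[0,0,0],[0,0,0],[0,0,0],[0,0,0]],"claw":[40,40,40,40,40,40,40]}'
```

```text
clock: 26.9
eef_pos: [0.6292, 0.0224, 0.0603]
tcp_rot: [0.998, 0.062, -0.0, -0.0]
ft_force: [0.6, -0.4, -1.1]
opening: 0.0492
grip_force: 84.3
```

```bash
python3 -m handwheel '{"dp":[[0,0,0.2],[0,0,0.2],[0,0,0.2],[0,0,0],[0,0,0],[0,0,0],[0,0,-4],[0,0,-9],[0,0,-13],[0,0,-13],[0,0,-13]],"turn":[[0,0,0],[0,0,0],[0,0,0],[0,0,0],[0,0,0],[0,0,0],[0,0,0],[0,0,0],[0,0,0],[0,0,0],[0,0,0]],"claw":[40,40,40,72,72,72,72,72,72,72,72]}';python3 - <<'E'
from bot import *
st(); K="bottle_yellow"
P78=rect(-.043,.043,-.025,.025,.09)
p,f=fitpose([(c,im)],P78,(.6297,.0229,np.radians(7.2)),(.01,.01,.1)); print(p[:2].round(4),np.degrees(p[2]),f)
s=spot_point("bottle_yellow","wrist")[0]; print(onz(c,s["location"],.012),s["score"])
go([.5707,.3584,.18],30.1-90)
E
```

```text
clock: 28.0
eef_pos: [0.63, 0.0223, 0.1921]
tcp_rot: [0.998, 0.062, 0.002, 0.0]
ft_force: [0.2, -0.2, -0.5]
opening: 0.0615
grip_force: 0.0
28.05 [0.629  0.0224 0.1903] [-0.4  1.  -0.5] 0.0613 0.0
[0.628  0.0213] 7.05721128929975 -130.76077270507812
[ 0.64469403 -0.1822439   0.012     ] 0.49
dp [ -1.54 -34.05   0.94] turn z -22.9 alt 157.1 tilt 0.13 j6 1.3
```

```bash
python3 -m handwheel '{"dp":[[-0.2,-5,0],[-0.4,-10,0],[-0.6,-15,0],[-0.9,-20,0],[-1.1,-25,0],[-1.3,-30,0],[-1.5,-34,0.5],[-1.5,-34,0.9],[-1.5,-34,0.9],[-1.5,-34,0.9]],"turn":[[0,0,-8],[0,0,-16],[0,0,-22.9],[0,0,-22.9],[0,0,-22.9],[0,0,-22.9],[0,0,-22.9],[0,0,-22.9],[0,0,-22.9],[0,0,-22.9]],"claw":[100,100,100,100,100,100,100,100,100,100]}';python3 - <<'E'
from bot import *
run(["bottle_blue","bottle_red"],"b3")
go([.5707,.3584,.044],-59.9)
E
```

```text
clock: 29.1
eef_pos: [0.5718, 0.3566, 0.18]
tcp_rot: [0.966, 0.259, -0.001, 0.0]
ft_force: [0.6, -0.6, -0.3]
opening: 0.0854
grip_force: 0.0
bottle_blue 0.72 [0.5689 0.3586 0.    ] fit [0.5731 0.3596] yaw 30.0 -104.3
bottle_red 0.83 [0.4337 0.3467 0.    ] fit [0.4162 0.3412] yaw -7.6 -93.2
dp [-0.07 -0.28 13.75] turn z -0.2 alt 179.8 tilt 0.02 j6 1.44
```

```bash
python3 -m handwheel '{"dp":[[0.1,-0.2,4],[0.1,-0.2,8],[0.1,-0.2,12],[0.1,-0.2,13.5],[0.1,-0.2,13.5],[0.1,-0.2,13.5],[0.1,-0.2,13.5],[0.1,-0.2,13.5],[0.1,-0.2,13.5],[0.1,-0.2,13.5]],"turn":[[0,0,0],[0,0,0],[0,0,0],[0,0,0],[0,0,0],[0,0,0],[0,0,0],[0,0,0],[0,0,0],[0,0,0]],"claw":[100,100,100,100,100,40,40,40,40,40]}' 80; python3 -m handwheel '{"dp":[[0,0,-3],[0,0,-6],[0,0,-10],[0,0,-14],[0,0,-14],[0,0,-14]],"turn":[[0,0,0],[0,0,0],[0,0,0],[0,0,0],[0,0,0],[0,0,0]],"claw":[40,40,40,40,40,40]}' ; python3 - <<'E'
from h import *
go([.641,-.0664,.16],-82.8)
E
```

```text
clock: 30.25
eef_pos: [0.5738, 0.361, 0.0496]
tcp_rot: [0.966, 0.259, 0.003, -0.0]
ft_force: [0.4, 0.3, 6.7]
opening: 0.0486
grip_force: 84.1
clock: 30.85
eef_pos: [0.5723, 0.3604, 0.1882]
tcp_rot: [0.966, 0.259, 0.002, -0.0]
ft_force: [-0.3, -0.2, -4.1]
opening: 0.0484
grip_force: 83.9
dp [-15.45  40.37   2.79] turn z 22.9 alt -157.1 tilt 0.17 j6 1.44
```

```bash
python3 -m handwheel '{"dp":[[-1.6,4.2,-2],[-3.4,9,-3],[-5.2,13.6,-3],[-7,18.3,-3],[-8.7,22.9,-3],[-10.5,27.5,-3],[-12.3,32.2,-3],[-14,36.8,-3],[-15.4,40.4,-3],[-15.4,40.4,-3],[-15.4,40.4,-3],[-15.4,40.4,-3]],"turn":[[0,0,8],[0,0,16],[0,0,22.9],[0,0,22.9],[0,0,22.9],[0,0,22.9],[0,0,22.9],[0,0,22.9],[0,0,22.9],[0,0,22.9],[0,0,22.9],[0,0,22.9]],"claw":[40,40,40,40,40,40,40,40,40,40,40,40]}' ; python3 - <<'E'
from h import *
go([.641,-.0664,.112],-82.8)
E
```

```text
clock: 32.05
eef_pos: [0.6401, -0.0656, 0.215]
tcp_rot: [0.998, 0.063, -0.001, -0.001]
ft_force: [1.5, -0.6, -1.6]
opening: 0.0486
grip_force: 84.4
dp [ 0.1   0.11 10.3 ] turn z -0.0 alt 180.0 tilt 0.19 j6 1.17
```

```bash
python3 -m handwheel '{"dp":[[0.1,0.1,4],[0.1,0.1,8],[0.1,0.1,10.2],[0.1,0.1,10.2],[0.1,0.1,10.2],[0.1,0.1,10.2]],"turn":[[0,0,0],[0,0,0],[0,0,0],[0,0,0],[0,0,0],[0,0,0]],"claw":[40,40,40,40,40,40]}' ; python3 - <<'E'
from h import *
go([.641,-.0664,.085],-82.8)
E
```

```text
clock: 32.65
eef_pos: [0.6435, -0.0671, 0.1167]
tcp_rot: [0.998, 0.063, 0.002, 0.001]
ft_force: [0.6, -0.6, -1.7]
opening: 0.048
grip_force: 84.2
dp [-0.25 -0.11  3.16] turn z 0.0 alt -180.0 tilt 0.21 j6 1.17
```

```bash
python3 -m handwheel '{"dp":[[-0.1,0,0.2],[-0.1,0,0.2],[-0.1,0,0.2]],"turn":[[0,0,0],[0,0,0],[0,0,0]],"claw":[40,40,40]}' ; python3 - <<'E'
from h import *
go([.641,-.0664,.085],-82.8)
E
```

```text
clock: 32.95
eef_pos: [0.6414, -0.0678, 0.1133]
tcp_rot: [0.998, 0.062, 0.001, 0.0]
ft_force: [-0.2, -0.1, -2.1]
opening: 0.0487
grip_force: 84.2
dp [-0.03 -0.15  2.83] turn z -0.0 alt 180.0 tilt 0.07 j6 1.17
```

```bash
python3 -m handwheel '{"dp":[[0,-0.1,0.5],[0,-0.1,1],[0,-0.1,1.5],[0,-0.1,2],[0,-0.1,2.5],[0,-0.1,2.8],[0,-0.1,2.8]],"turn":[[0,0,0],[0,0,0],[0,0,0],[0,0,0],[0,0,0],[0,0,0],[0,0,0]],"claw":[40,40,40,40,40,40,40]}'
```

```text
clock: 33.65
eef_pos: [0.6407, -0.0666, 0.0837]
tcp_rot: [0.998, 0.062, -0.001, -0.0]
ft_force: [-0.5, -0.3, -2.2]
opening: 0.049
grip_force: 84.2
```

```bash
python3 -m handwheel '{"dp":[[0,0,0.5],[0,0,1],[0,0,1.5],[0,0,2],[0,0,2.3],[0,0,2.3]],"turn":[[0,0,0],[0,0,0],[0,0,0],[0,0,0],[0,0,0],[0,0,0]],"claw":[40,40,40,40,40,40]}'
```

```text
clock: 34.25
eef_pos: [0.641, -0.0667, 0.0617]
tcp_rot: [0.998, 0.062, 0.0, 0.0]
ft_force: [-1.8, 0.1, 0.3]
opening: 0.0486
grip_force: 84.5
```

```bash
python3 -m handwheel '{"dp":[[0,0,0.2],[0,0,0.2],[0,0,0.2],[0,0,0],[0,0,0],[0,0,0],[0,0,-4],[0,0,-9],[0,0,-14],[0,0,-14],[0,0,-14]],"turn":[[0,0,0],[0,0,0],[0,0,0],[0,0,0],[0,0,0],[0,0,0],[0,0,0],[0,0,0],[0,0,0],[0,0,0],[0,0,0]],"claw":[40,40,40,72,72,72,72,72,72,72,72]}';python3 - <<'E'
from bot import *
p,f=fitpose([(c,im)],rect(-.043,.043,-.025,.025,.09),(.641,-.0664,np.radians(7.2)),(.01,.01,.1)); print(p[:2].round(4),np.degrees(p[2]),f)
cs=[cam("scene"),cam("side")]; camera("scene");camera("side")
for n in("bottle_red","handle"): print(n,tri(cs,[spot_point(n,q)[0]["location"] for q in("scene","side")]).round(4))
go([.434,.35,.18],84.1-90)
E
```

```text
clock: 35.35
eef_pos: [0.642, -0.067, 0.2031]
tcp_rot: [0.998, 0.062, 0.002, 0.001]
ft_force: [-0.6, 0.6, 0.6]
opening: 0.0616
grip_force: 0.0
[ 0.6391 -0.0668] 6.488754912674594 -135.0279083251953
bottle_red [ 0.4328  0.3507 -0.0011]
handle [ 0.399  -0.2729  0.002 ]
dp [-15.29 -43.91   2.08] turn z -76.9 alt 103.1 tilt 0.15 j6 1.17
```

```bash
python3 -m handwheel '{"dp":[[-1.6,-4.5,0],[-3.3,-9.2,0],[-4.9,-13.8,0],[-6.5,-18.5,0],[-8.2,-23,0],[-9.8,-27.5,0],[-11.5,-32.2,0],[-13,-36.8,0],[-14.5,-41.4,0.5],[-15.3,-43.9,0.9],[-15.3,-43.9,0.9],[-15.3,-43.9,0.9]],"turn":[[0,0,-8.5],[0,0,-17],[0,0,-25.5],[0,0,-34],[0,0,-42.5],[0,0,-51],[0,0,-59.5],[0,0,-68],[0,0,-76.9],[0,0,-76.9],[0,0,-76.9],[0,0,-76.9]],"claw":[100,100,100,100,100,100,100,100,100,100,100,100]}';python3 - <<'E'
from bot import *
p,f=fitpose([(c,im)],P,(.434,.35,np.radians(84.1)),(.02,.02,.25)); print(p[:2].round(4),np.degrees(p[2]),f)
draw(c,im,P,p); cv2.imwrite("pics/b4.png",im)
go([p[0],p[1],.044],np.degrees(p[2])-90)
E
```

```text
clock: 36.9
eef_pos: [0.434, 0.35, 0.1919]
tcp_rot: [0.742, 0.67, -0.001, 0.0]
ft_force: [0.6, -0.5, -0.0]
opening: 0.0854
grip_force: 0.0
[0.4324 0.3494] 84.0864418953677 -91.29718780517578
dp [-1.000e-02 -2.200e-01  1.482e+01] turn z -0.0 alt 180.0 tilt 0.05 j6 0.58
```

View pics/b4.png

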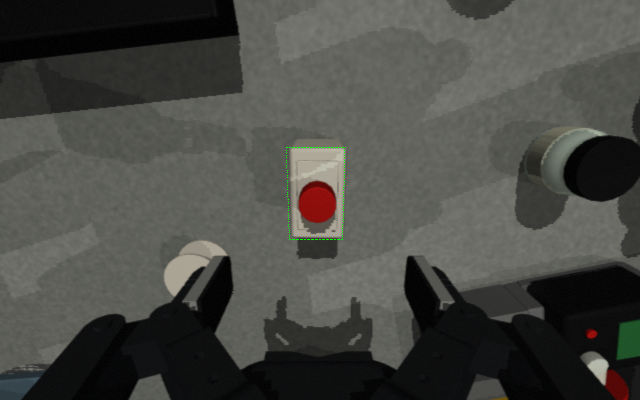

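The red bottle's outline fits, centred at (316,193) between the open fingers.

```bash
python3 -m handwheel '{"dp":[[0,-0.1,4],[0,-0.1,8],[0,-0.1,12],[0,-0.1,14.5],[0,-0.1,14.5],[0,-0.1,14.5],[0,-0.1,14.5],[0,-0.1,14.5],[0,-0.1,14.5],[0,-0.1,14.5],[0,-0.1,14.5]],"turn":[[0,0,0],[0,0,0],[0,0,0],[0,0,0],[0,0,0],[0,0,0],[0,0,0],[0,0,0],[0,0,0],[0,0,0],[0,0,0]],"claw":[100,100,100,100,100,100,40,40,40,40,40]}' 80; python3 -m handwheel '{"dp":[[0,0,-3],[0,0,-6],[0,0,-10],[0,0,-14],[0,0,-14],[0,0,-14]],"turn":[[0,0,0],[0,0,0],[0,0,0],[0,0,0],[0,0,0],[0,0,0]],"claw":[40,40,40,40,40,40]}' ; python3 - <<'E'
from h import *
go([.6185,.1122,.16],-82.8)
E
```

```text
clock: 38.05
eef_pos: [0.4342, 0.3504, 0.0495]
tcp_rot: [0.743, 0.67, 0.001, 0.0]
ft_force: [-1.7, -0.3, 7.8]
opening: 0.0486
grip_force: 82.4
clock: 38.65
eef_pos: [0.4336, 0.35, 0.1884]
tcp_rot: [0.743, 0.67, 0.001, 0.0]
ft_force: [-0.0, -0.7, -4.8]
opening: 0.0489
grip_force: 85.3
dp [-21.75  20.84   2.85] turn z 76.9 alt -103.1 tilt 0.12 j6 0.58
```

```bash
python3 -m handwheel '{"dp":[[-2.4,2.3,0],[-4.8,4.6,0],[-7.2,6.9,0],[-9.7,9.3,0],[-12.1,11.6,0],[-14.5,13.9,0],[-16.9,16.2,0],[-19.3,18.5,0],[-21.7,20.8,0],[-21.7,20.8,0],[-21.7,20.8,0],[-21.7,20.8,0]],"turn":[[0,0,8.5],[0,0,17],[0,0,25.5],[0,0,34],[0,0,42.5],[0,0,51],[0,0,59.5],[0,0,68],[0,0,76.9],[0,0,76.9],[0,0,76.9],[0,0,76.9]],"claw":[40,40,40,40,40,40,40,40,40,40,40,40]}' ; python3 - <<'E'
from h import *
go([.6185,.1122,.115],-82.8)
E
```

```text
clock: 39.85
eef_pos: [0.6164, 0.1131, 0.1857]
tcp_rot: [0.998, 0.063, -0.002, -0.0]
ft_force: [-0.5, 0.5, -4.6]
opening: 0.0489
grip_force: 85.3
dp [0.22 0.12 7.07] turn z 0.0 alt -180.0 tilt 0.22 j6 1.45
```

```bash
python3 -m handwheel '{"dp":[[0.1,0.1,3],[0.1,0.1,6],[0.1,0.1,7],[0.1,0.1,7],[0.1,0.1,7],[0.1,0.1,7]],"turn":[[0,0,0],[0,0,0],[0,0,0],[0,0,0],[0,0,0],[0,0,0]],"claw":[40,40,40,40,40,40]}' ; python3 - <<'E'
from h import *
go([.6185,.1122,.085],-82.8)
E
```

```text
clock: 40.45
eef_pos: [0.6202, 0.112, 0.1194]
tcp_rot: [0.998, 0.063, 0.002, 0.0]
ft_force: [1.2, -0.3, -4.4]
opening: 0.0487
grip_force: 85.0
dp [-0.18 -0.04  3.44] turn z -0.0 alt 180.0 tilt 0.19 j6 1.45
```

```bash
python3 -m handwheel '{"dp":[[-0.1,0,0.5],[-0.1,0,1],[-0.1,0,1.5],[-0.1,0,2],[-0.1,0,2.5],[-0.1,0,3],[-0.1,0,3.2],[-0.1,0,3.2]],"turn":[[0,0,0],[0,0,0],[0,0,0],[0,0,0],[0,0,0],[0,0,0],[0,0,0],[0,0,0]],"claw":[40,40,40,40,40,40,40,40]}'
```

```text
clock: 41.25
eef_pos: [0.6178, 0.1115, 0.0849]
tcp_rot: [0.998, 0.062, -0.0, -0.0]
ft_force: [-0.8, 0.8, -4.2]
opening: 0.0489
grip_force: 85.1
```

```bash
python3 -m handwheel '{"dp":[[0,0,0.5],[0,0,1],[0,0,1.5],[0,0,2],[0,0,2.4],[0,0,2.4]],"turn":[[0,0,0],[0,0,0],[0,0,0],[0,0,0],[0,0,0],[0,0,0]],"claw":[40,40,40,40,40,40]}'
```

```text
clock: 41.85
eef_pos: [0.6181, 0.1116, 0.0617]
tcp_rot: [0.998, 0.062, 0.0, 0.0]
ft_force: [-1.9, 0.5, -0.8]
opening: 0.0485
grip_force: 85.4
```

```bash
python3 -m handwheel '{"dp":[[0,0,0.2],[0,0,0.2],[0,0,0.2],[0,0,0],[0,0,0],[0,0,0],[0,0,-4],[0,0,-9],[0,0,-14],[0,0,-18],[0,0,-18]],"turn":[[0,0,0],[0,0,0],[0,0,0],[0,0,0],[0,0,0],[0,0,0],[0,0,0],[0,0,0],[0,0,0],[0,0,0],[0,0,0]],"claw":[40,40,40,72,72,72,72,72,72,72,72]}';python3 - <<'E'
from bot import *
st()
p,f=fitpose([(c,im)],rect(-.043,.043,-.025,.025,.09),(.6185,.1122,np.radians(7.2)),(.01,.01,.1)); print(p[:2].round(4),np.degrees(p[2]),f)
go([.60,-.13,.25],-82.8)
E
```

```text
clock: 42.95
eef_pos: [0.6216, 0.1116, 0.2491]
tcp_rot: [0.998, 0.063, 0.007, 0.0]
ft_force: [-0.2, 0.2, 0.0]
opening: 0.0612
grip_force: 0.0
43.0 [0.6201 0.1116 0.2454] [-0.2 -0.4 -0.7] 0.0616 0.0
[0.6185 0.1128] 6.573118882883474 -138.84225463867188
dp [-5.   23.72 -0.48] turn z -0.0 alt 180.0 tilt 0.45 j6 1.45
```

```bash
python3 -m handwheel '{"dp":[[-1,5,0],[-2,10,0],[-4,15,0],[-6,20,0],[-7,23.7,1],[-7,23.7,2],[-7,23.7,2],[-7,23.7,2]],"turn":[[0,0,0],[0,0,0],[0,0,0],[0,0,0],[0,0,0],[0,0,0],[0,0,0],[0,0,0]],"claw":[0,0,0,0,0,0,0,0]}';python3 - <<'E'
from bot import *
s=spot_point("stem_seat","wrist"); 
for d in s[:2]: print(d,onz(c,d["location"],.062))
u,v=proj(c,[.6516,-.1508,.07])[0].astype(int); print(u,v)
a=cv2.resize(im[v-35:v+35,u-35:u+35],None,fx=8,fy=8,interpolation=cv2.INTER_CUBIC); cv2.imwrite("pics/stem.png",a)
cv2.imwrite("pics/w4.png",im); np.save("c4.npy",np.array([*c[0].ravel(),*c[1].ravel(),*c[2],u,v]))
E
```

```text
clock: 43.8
eef_pos: [0.5777, -0.1313, 0.2202]
tcp_rot: [0.998, 0.063, -0.001, -0.001]
ft_force: [0.2, -0.3, 0.4]
opening: -0.0001
grip_force: 0.0
{'location': [348.0, 109.3], 'score': 0.77} [ 0.65388036 -0.15117513  0.062     ]
{'location': [189.7, 111.2], 'score': 0.7} [ 6.33275404e-01 -2.39389549e-04  6.20000000e-02]
348 111
```

View pics/stem.png

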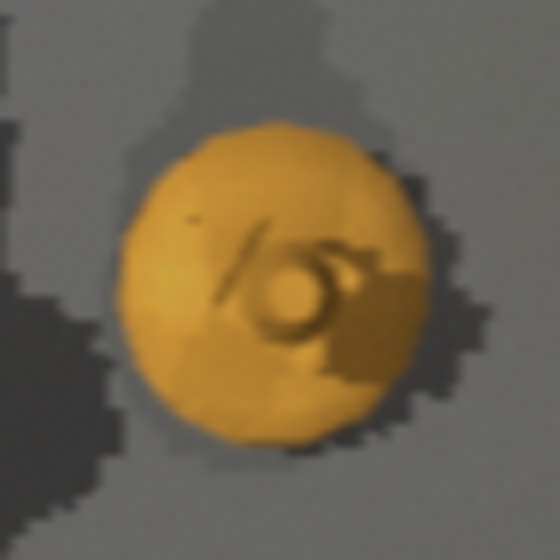

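The brass gland shows in the crop; the square's left flat runs (215,305)–(268,222), and the cone tip is at (292,295).

```bash
python3 - <<'E'
from h import *
v=np.load("c4.npy"); c=(v[:9].reshape(3,3),v[9:18].reshape(3,3),v[18:21]); u0,v0=v[21]-35,v[22]-35
f=lambda x,y,z: onz(c,(u0+(x+.5)/8-.5,v0+(y+.5)/8-.5),z)
a,b=f(215,305,.065),f(268,222,.065); d=b-a; yaw=np.degrees(np.arctan2(d[1],d[0])); print("len",np.linalg.norm(d),"yaw",yaw%90)
print("q if 0=aligned:",[np.radians(7.2-yaw%90+k) for k in(0,90)])
print("tip",f(292,295,.082),"gland circle",f(278,285,.062))
go([.40,-.272,.25],-82.8)
E
```

```text
len 0.011206312853480182 yaw 64.44032328498358
q if 0=aligned: [np.float64(-0.9990321062289399), np.float64(0.5717642205659568)]
tip [ 0.6516066  -0.15061201  0.082     ] gland circle [ 0.65207921 -0.15078815  0.062     ]
dp [-19.49  11.74  -2.86] turn z 0.1 alt -179.9 tilt 0.03 j6 1.03
```

```bash
python3 -m handwheel '{"dp":[[-4,2.4,-2],[-8.5,4.8,-2],[-13,7,-2],[-17,9,-2],[-21,11.5,-2],[-22.5,11.7,-2],[-22.5,11.7,-2],[-22.5,11.7,-2]],"turn":[[0,0,0],[0,0,0],[0,0,0],[0,0,0],[0,0,0],[0,0,0],[0,0,0],[0,0,0]],"claw":[0,0,0,0,0,0,0,0]}';python3 - <<'E'
from bot import *
for d in spot_point("handle","wrist")[:1]: print(d,onz(c,d["location"],0)); 
u,v=map(int,d["location"])
m=masks_of("handle","wrist")[0]["mask"]
h=cv2.cvtColor(im,cv2.COLOR_BGR2HSV); o=(cv2.inRange(h,(5,150,90),(22,255,255))>0)&cv2.dilate(m.astype(np.uint8),np.ones((9,9)))[...].astype(bool)
ys,xs=np.nonzero(o); print(len(xs),cv2.minAreaRect(np.c_[xs,ys].astype(np.float32)))
W=rect(-.024,.024,-.006,.006,.052)
g=onz(c,(xs.mean(),ys.mean()),.045)
p,f=fitpose([(c,im)],W,(g[0],g[1],0),(.015,.015,np.pi/2)); print(g.round(4),p[:2].round(4),np.degrees(p[2]),f)
draw(c,im,W,p); cv2.imwrite("pics/hd.png",cv2.resize(im[max(0,v-60):v+60,u-70:u+70],None,fx=4,fy=4))
E
```

```text
clock: 44.7
eef_pos: [0.3704, -0.2759, 0.2421]
tcp_rot: [0.998, 0.063, 0.001, 0.0]
ft_force: [-0.1, -0.7, -0.6]
opening: -0.0
grip_force: 0.0
{'location': [319.7, 144.2], 'score': 0.63} [ 0.39974957 -0.27530051  0.        ]
508 ((318.95501708984375, 148.51649475097656), (12.176228523254395, 42.1624641418457), 88.26429748535156)
[ 0.4006 -0.2736  0.045 ] [ 0.401  -0.2734] -82.87122982645535 -144.9483642578125
```

View pics/hd.png

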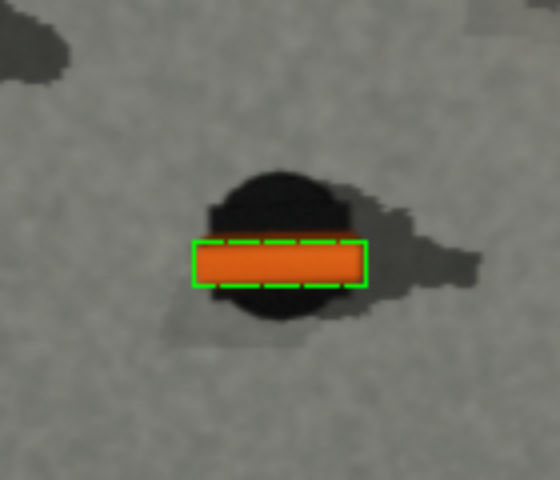

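The wing is found at (.401,-.273), along yaw -83°, and the overlay fits. Grasping it across its thickness.

```bash
python3 - <<'E'
from h import *
go([.401,-.2734,.030],7.1)
E
python3 -m handwheel '{"dp":[[3,0,3],[3,-0.2,6],[3,-0.2,9],[3,-0.2,9],[3,-0.2,9],[3,-0.2,9],[3,-0.2,9],[3,-0.2,9],[3,-0.2,9],[3,-0.2,9],[3,-0.2,9],[3,-0.2,9]],"turn":[[0,0,-8.5],[0,0,-17],[0,0,-25.5],[0,0,-34],[0,0,-42.5],[0,0,-51],[0,0,-59.5],[0,0,-68],[0,0,-76.5],[0,0,-85],[0,0,-89.9],[0,0,-89.9]],"claw":[50,50,50,50,50,50,50,50,50,50,50,50]}';  python3 - <<'E'
from h import *
go([.401,-.2734,.030],7.1)
E
```

```text
dp [ 3.02  0.16 21.17] turn z -89.8 alt 90.2 tilt 0.03 j6 0.56
clock: 46.05
eef_pos: [0.4, -0.27, 0.1513]
tcp_rot: [0.661, 0.75, 0.0, -0.0]
ft_force: [0.8, 0.6, -0.1]
opening: 0.0429
grip_force: 0.0
dp [-0.35  0.06 12.13] turn z 0.1 alt -179.9 tilt 0.01 j6 -0.95
```

```bash
python3 -m handwheel '{"dp":[[-0.3,0.1,4],[-0.3,0.1,8],[-0.3,0.1,11],[-0.3,0.1,12],[-0.3,0.1,12],[-0.3,0.1,12],[-0.3,0.1,12],[-0.3,0.1,12],[-0.3,0.1,12],[-0.3,0.1,12],[-0.3,0.1,12]],"turn":[[0,0,0],[0,0,0],[0,0,0],[0,0,0],[0,0,0],[0,0,0],[0,0,0],[0,0,0],[0,0,0],[0,0,0],[0,0,0]],"claw":[50,50,50,50,50,50,5,5,5,5,5]}' 60; python3 -m handwheel '{"dp":[[0,0,-3],[0,0,-6],[0,0,-10],[0,0,-14],[0,0,-14],[0,0,-14]],"turn":[[0,0,0],[0,0,0],[0,0,0],[0,0,0],[0,0,0],[0,0,0]],"claw":[5,5,5,5,5,5]}' ; python3 - <<'E'
from h import *
go([.6518,-.1507,.15],-25.6)
E
```

```text
clock: 47.15
eef_pos: [0.401, -0.2744, 0.0326]
tcp_rot: [0.662, 0.749, -0.0, 0.001]
ft_force: [-0.7, 0.5, 7.2]
opening: 0.0107
grip_force: 63.9
clock: 47.75
eef_pos: [0.4006, -0.2738, 0.1723]
tcp_rot: [0.662, 0.749, -0.0, 0.001]
ft_force: [0.3, -0.8, -1.7]
opening: 0.0107
grip_force: 62.8
dp [ 9.14 26.44  2.25] turn z 32.7 alt -147.3 tilt 0.13 j6 -0.95
```

```bash
python3 -m handwheel '{"dp":[[1.6,4.5,0],[3.3,9.4,0],[5,14.2,0],[6.6,19,0],[8.2,23.7,0],[9.1,26.4,0],[9.1,26.4,0],[9.1,26.4,0],[9.1,26.4,1.5],[9.1,26.4,2.5],[9.1,26.4,2.5],[9.1,26.4,2.5]],"turn":[[0,0,6],[0,0,12],[0,0,18],[0,0,24],[0,0,30],[0,0,32.7],[0,0,32.7],[0,0,32.7],[0,0,32.7],[0,0,32.7],[0,0,32.7],[0,0,32.7]],"claw":[5,5,5,5,5,5,5,5,5,5,5,5]}' ; python3 - <<'E'
from bot import *
go([.6518,-.1507,.118],-25.6)
# handle in hand: wing outline from above (top z = tcp-.0326+.052)
s=cam("scene");a=camera("scene");b=camera("side")
u,v=proj(s,[.6518,-.1507,.1])[0].astype(int); u2,v2=proj(cam("side"),[.6518,-.1507,.1])[0].astype(int)
A=cv2.resize(a[v-40:v+40,u-40:u+40],None,fx=5,fy=5); B=cv2.resize(b[v2-40:v2+40,u2-40:u2+40],None,fx=5,fy=5)
cv2.imwrite("pics/st5.png",np.hstack([A,B]))
E
```

```text
clock: 48.95
eef_pos: [0.6503, -0.1513, 0.1462]
tcp_rot: [0.847, 0.532, -0.0, -0.001]
ft_force: [0.3, 0.4, -0.5]
opening: 0.0105
grip_force: 62.8
dp [0.11 0.06 2.88] turn z -0.1 alt 179.9 tilt 0.0 j6 0.05
```

View pics/st5.png

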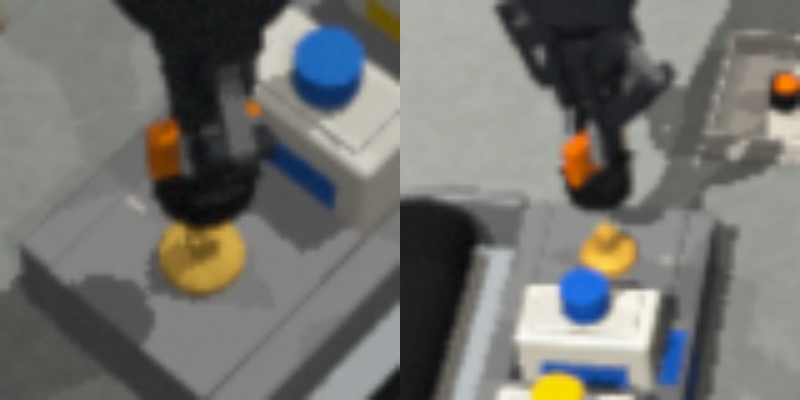

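The handle hangs upright right over the stem, left crop (205,190) over (202,250), and right crop (600,190) over (608,250). Lowering with force checks.

```bash
python3 -m handwheel '{"dp":[[0.1,0,1],[0.1,0,2],[0.1,0,2.8],[0.1,0,2.8],[0.1,0,2.8]],"turn":[[0,0,0],[0,0,0],[0,0,0],[0,0,0],[0,0,0]],"claw":[5,5,5,5,5]}' ; python3 -m handwheel '{"dp":[[0,0,0.2],[0,0,0.4],[0,0,0.6],[0,0,0.8],[0,0,1],[0,0,1]],"turn":[[0,0,0],[0,0,0],[0,0,0],[0,0,0],[0,0,0],[0,0,0]],"claw":[5,5,5,5,5,5]}' ; python3 - <<'E'
from h import *
go([.6518,-.1507,.0946],-25.6)
E
```

```text
clock: 49.6
eef_pos: [0.6514, -0.1498, 0.1178]
tcp_rot: [0.846, 0.533, -0.0, -0.0]
ft_force: [0.1, -0.3, 0.1]
opening: 0.0109
grip_force: 62.8
clock: 50.2
eef_pos: [0.6518, -0.1502, 0.1091]
tcp_rot: [0.846, 0.533, 0.0, 0.0]
ft_force: [-1.4, -0.6, 3.2]
opening: 0.0102
grip_force: 63.4
dp [-0.04  0.02  1.45] turn z -0.0 alt 180.0 tilt 0.05 j6 0.05
```

```bash
python3 -m handwheel '{"dp":[[0,0,0.1],[0,0,0.2],[0,0,0.3],[0,0,0.3]],"turn":[[0,0,0],[0,0,0],[0,0,0],[0,0,0]],"claw":[5,5,5,5]}'; python3 -c "
from h import *
print(get_obs()['torque'].round(3))"
```

```text
clock: 50.6
eef_pos: [0.6515, -0.1507, 0.1055]
tcp_rot: [0.846, 0.533, -0.0, 0.0]
ft_force: [-1.5, -4.2, 0.4]
opening: 0.0104
grip_force: 63.1
[-0.673  0.293 -0.036]
```

```bash
python3 -m handwheel '{"dp":[[-0.1,0,0.1],[-0.1,0,0.3],[-0.1,0,0.5],[-0.1,0,0.7],[-0.1,0,0.7]],"turn":[[0,0,0],[0,0,0],[0,0,0],[0,0,0],[0,0,0]],"claw":[5,5,5,5,5]}'; python3 -c "
from h import *
print(get_obs()['torque'].round(3))"
```

```text
clock: 51.1
eef_pos: [0.651, -0.1508, 0.0978]
tcp_rot: [0.846, 0.533, -0.0, -0.0]
ft_force: [-0.7, -1.6, -2.8]
opening: 0.0103
grip_force: 62.6
[-0.389  0.062  0.   ]
```

```bash
python3 -m handwheel '{"dp":[[0,0,0.1],[0,0,0.3],[0,0,0.5],[0,0,0.5],[0,0,0.5]],"turn":[[0,0,0],[0,0,0],[0,0,0],[0,0,0],[0,0,0]],"claw":[5,5,5,5,5]}'; python3 -c "
from h import *
print(get_obs()['torque'].round(3))"
```

```text
clock: 51.6
eef_pos: [0.6513, -0.151, 0.0946]
tcp_rot: [0.846, 0.533, 0.0, 0.0]
ft_force: [-2.2, -1.4, 5.3]
opening: 0.0106
grip_force: 63.7
[-0.277  0.482 -0.043]
```

```bash
python3 -m handwheel '{"dp":[[0,0,0],[0,0,0],[0,0,0],[0,0,0],[0,0,0],[0,0,0],[0,0,0],[0,0,0],[0,0,0],[0,0,0]],"turn":[[0,0,0],[0,0,7],[0,0,14],[0,0,21],[0,0,28],[0,0,35],[0,0,42],[0,0,49],[0,0,55],[0,0,55]],"claw":[5,5,5,5,5,5,5,5,5,5]}'; python3 -c "
from h import *
print(get_obs()['torque'].round(3))"; python3 -m handwheel '{"dp":[[0,0,0],[0,0,0],[0,0,0]],"turn":[[0,0,3],[0,0,6],[0,0,6]],"claw":[5,5,5]}'; python3 -c "
from h import *
print(get_obs()['torque'].round(3))"
```

```text
clock: 52.6
eef_pos: [0.6503, -0.1509, 0.0946]
tcp_rot: [0.997, 0.08, -0.001, 0.0]
ft_force: [-5.6, -1.2, 7.5]
opening: 0.0105
grip_force: 64.0
[-0.301  1.067  0.007]
clock: 52.9
eef_pos: [0.6502, -0.1508, 0.0946]
tcp_rot: [1.0, 0.029, -0.001, 0.0]
ft_force: [-6.2, -0.5, 8.4]
opening: 0.0104
grip_force: 64.0
[-0.234  1.147  0.017]
```

```bash
python3 -m handwheel '{"dp":[[-0.1,0,-0.05],[-0.1,0,-0.05],[-0.1,0,-0.05]],"turn":[[0,0,2],[0,0,4],[0,0,4]],"claw":[5,5,5]}'; python3 -c "
from h import *
print(get_obs()['torque'].round(3))"; python3 -m handwheel '{"dp":[[0,0,0],[0,0,0],[0,0,0]],"turn":[[0,0,2],[0,0,4],[0,0,4]],"claw":[5,5,5]}'; python3 -c "
from h import *
print(get_obs()['torque'].round(3))"
```

```text
clock: 53.2
eef_pos: [0.6497, -0.1505, 0.0946]
tcp_rot: [1.0, -0.006, -0.0, -0.0]
ft_force: [-4.2, 0.2, 5.3]
opening: 0.0104
grip_force: 63.7
[-0.074  0.767  0.003]
clock: 53.5
eef_pos: [0.6495, -0.1502, 0.0946]
tcp_rot: [0.999, -0.04, -0.001, -0.0]
ft_force: [-4.1, 0.1, 6.9]
opening: 0.0106
grip_force: 63.8
[0.092 0.879 0.055]
```

```bash
python3 -m handwheel '{"dp":[[-0.05,0,0],[-0.05,0,0],[-0.05,0,0]],"turn":[[0,0,2],[0,0,4],[0,0,4]],"claw":[5,5,5]}'; python3 -c "
from h import *
print(get_obs()['torque'].round(3))"; python3 -m handwheel '{"dp":[[0,0,0],[0,0,0],[0,0,0]],"turn":[[0,0,2],[0,0,3],[0,0,3]],"claw":[5,5,5]}'; python3 -c "
from h import *
print(get_obs()['torque'].round(3))"
```

```text
clock: 53.8
eef_pos: [0.6494, -0.1501, 0.0946]
tcp_rot: [0.997, -0.075, -0.0, -0.0]
ft_force: [-3.8, 0.9, 6.0]
opening: 0.0104
grip_force: 63.8
[0.171 0.742 0.232]
clock: 54.1
eef_pos: [0.6494, -0.15, 0.0946]
tcp_rot: [0.995, -0.101, -0.0, -0.0]
ft_force: [-3.9, 0.0, 5.4]
opening: 0.0104
grip_force: 63.9
[0.192 0.653 0.409]
```

```bash
python3 -m handwheel '{"dp":[[0,0,0],[0,0,0],[0,0,0],[0,0,0],[0,0,0],[0,0,-2],[0,0,-5],[0,0,-10],[0,0,-14],[0,0,-14],[0,0,-14]],"turn":[[0,0,-2],[0,0,-4],[0,0,-4],[0,0,-4],[0,0,-4],[0,0,-4],[0,0,-4],[0,0,-4],[0,0,-4],[0,0,-4],[0,0,-4]],"claw":[5,5,15,35,35,35,35,35,35,35,35]}'; python3 - <<'E'
from bot import *
W=rect(-.024,.024,-.006,.006,.114)
p,f=fitpose([(c,im)],W,(.6518,-.1507,np.radians(10)),(.01,.01,.6)); print(p[:2].round(4),np.degrees(p[2]),f)
cs=[cam("scene"),cam("side")]; a=camera("scene"); cv2.imwrite("pics/s9.png",cv2.resize(a[110:310,280:480],None,fx=2.5,fy=2.5)); camera("side")
for n in("handle","bottle_red","bottle_yellow","bottle_blue"):
    try: print(n,tri(cs,[spot_point(n,q)[0]["location"] for q in("scene","side")]).round(4))
    except Exception as e: print(n,e)
cv2.imwrite("pics/w9.png",im)
E
```

```text
clock: 55.2
eef_pos: [0.6504, -0.151, 0.2353]
tcp_rot: [0.998, -0.067, 0.001, 0.0]
ft_force: [0.1, -0.4, -0.1]
opening: 0.0297
grip_force: 0.0
[ 0.6528 -0.1506] -7.683478769885663 -148.00027465820312
handle [ 0.6508 -0.152   0.0651]
bottle_red [0.623  0.1172 0.0117]
bottle_yellow [0.631  0.0175 0.012 ]
bottle_blue [ 0.5727 -0.2996 -0.0959]
```

View pics/w9.png

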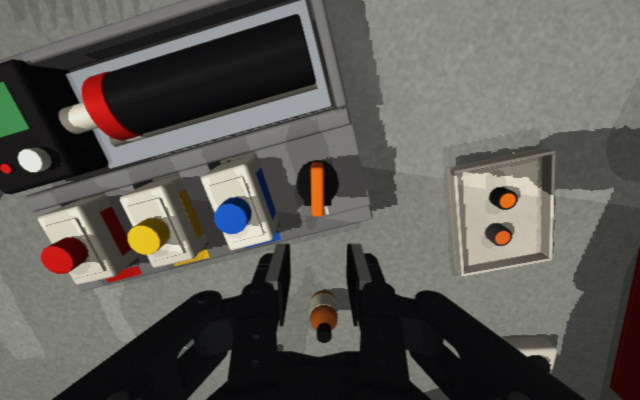

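View pics/s9.png

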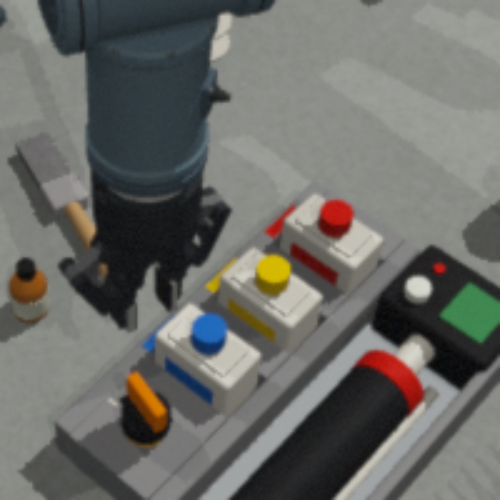

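The final views show all three bottles home, both caps in the dish at (508,200) and (502,237), and the handle seated upright on the stem. The wing's turn matches a stem on its stop, where the torque rose to 0.41 N m.

```bash
python3 -c "
from plant import *
print(finish_job())"
```

```text
the job is handed in; nothing more can be done
None
```

The job is handed in, with no verdict returned: all three wells were felt in order, both caps are in the dish, all three bottles stand in their own wells, and the handle is fully down and turned clockwise to its stop.

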